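# Refill the spacer dispenser and hold its flap half open

### The arm

A 6-joint arm with a two-finger parallel gripper is mounted at the origin on the work surface. World frame = base frame: x ahead of the robot, y to its left, z up, the work surface at z = 0. Lengths are in mm, angles in degrees, forces in N, time in s.
With the tool pointing down it reaches from about 300 to 850 mm from the base axis. Payload 4.2 kg.
Tool frame: the origin (TCP) lies midway between the tips of the shut fingers; the grasp point (between the pads) lies 19 mm behind it (pinch_z is the distance from the TCP to the grasp point, in mm); z points along the fingers, y is the line along which they close (so a half turn about z gives the same grasp; the last joint's range is limited). The gripper opens to 91 mm and grips with 3 to 60 N. Pads are 32 mm wide; open, the fingers measure 118 mm over their backs; the gripper's body (76 mm by 178 mm) begins 60 mm behind the grasp point.
Start: joints at [-75.745, 18.312, 89.639, -0, 72.044, -1.146], TCP at [152.708, -554.368, 213.976] pointing down, gripper open.
Joint ranges: [-177.97, 177.97], [-48.28, 115.42], [12.27, 149.76], [-77.06, 257.06], [2.81, 150.46], [-146.56, 146.56]. Speed limits (degrees/s): [147.25, 147.25, 180, 180, 180, 180].

### API

Orientations are given as [roll, pitch, yaw] about the fixed x, y, z axes, in that order (R = Rz(yaw) Ry(pitch) Rx(roll)).
In Python, from workcell import * gives the robot as it stands.
- The arm moves only by the tool step_arm, never from a script. Its argument "steps" is a list of rows, each a list of 7 numbers: the turn, a rotation vector about the tool's x, y, z in degrees, then the shift along the tool's x, y, z in mm, then the opening, from 0 (shut) to 1 (fully open). In form: [[rx, ry, rz, x, y, z, hand], ...]. A call has exactly 8 rows; each row shifts and turns the commanded pose from where the row before left it, along the tool's axes as they then stand; what a row does not reach is not made up. A row lasts 1/8 s, in which the tool goes at most 62.5 mm and 10.7 degrees, less where a joint would pass 70% of its speed; a pose out of reach is approached as far as the arm can. A call is refused whole if a number of a shift passes 62.5 or a number of a turn 10.7, either way. A call with a gripper value outside its range is refused whole. The fingers move at their own pace and stop on an object; "force" is the grip in N (left out, the last holds). Time passes only in rows, so rows that do not move let the fingers close, or fill a call up. It gives the time, the measured TCP pose, the force, the opening and the grip force at its end, in the units of the state.
- state(): the state, without advancing time (a new reading comes with each control period).
- grab_frame(name): name is "side" or "top" or "wrist"; returns a dict with "image" (384x512x3 uint8, blue, green, red), "fovy" (degrees; the focal length in pixels is half the picture's height over the tangent of half this angle, whatever the lens; pixels are square), "cx", "cy" (the principal point, pixels), "dist" ([k1, k2, p1, p2, k3] as OpenCV has them; the pictures are not rectified), "origin" and "rotation" of the camera in the world; the wrist camera has in their place "tool_from_camera" (4x4, takes a point from camera to tool coordinates, whose origin is the TCP and whose axes are the flange's). Camera axes: x right, y down, z forward; pixel columns grow to the right and rows downward; lengths in mm; the calibration is good to about 2 mm. A picture is of the moment at which its call begins: read the wrist's pose just before it. There is no depth.
- job_done(): hands the job in; it is judged then, once.
The state is a dict: "time_s": time; "qpos": joint angles; "qvel": joint speeds; "effort": joint torques, N m; "ee_pos": TCP position; "ee_rot": TCP orientation; "force": force on the tool from outside, world axes, zero at the start; "torque": the same for the moment, N m; "gripper_width": finger opening in mm; "gripper_force": force on a finger pad.
Only numpy, scipy, OpenCV 4.12 (cv2) and the standard library are available. Lean on these libraries where they do the work, as an engineer would, in place of code of your own. Each camera call takes 0.05 s, during which the arm holds its last target. There are 200 camera calls.

### The job

Pour all six brass spacers from their cup into the open filling mouth at the back of the parts dispenser, then stand the emptied cup upright on the bench and let go of it. Then lift the dispenser's flap by its bar handle and finish holding it half open, at 45 degrees, so that a colleague can reach the spacers: the flap falls shut if released, so end the job still holding it there. Leave the other things on the bench where they are.

Things in the scene. Friction and masses are not known exactly. Their poses are not given: they have to be found in the camera images.
- dispenser: Grey metal parts dispenser, fixed to the bench: open-topped box 220 (x) x 150 (y) x 90 (z) mm, walls 4 mm. Origin: centre of its underside; own x axis points from the picking tray (front, nearer the robot) to the filling mouth (back), z up. The flap covers x = -110 to +10 mm; the mouth behind it is open. Inside, a 45 degree chute leads from the mouth down to the tray under the flap.
- mouth (a point): Centre of the open filling mouth, at the level of the box's rim, 90 mm above the bench (dispenser frame x = 58 mm, y = 0); the mouth is 92 (x) x 142 (y) mm clear. Axes as the dispenser's.
- flap (a joint): Angle of the flap in rad: 0 = closed, lying level on the rim; it grows as the front edge rises; 45 degrees = 0.785; stop at 1.3. No catch: it falls shut by its own weight (0.24 to 0.39 kg) from any angle when let go; lifting it at the bar takes 1 to 3 N.
- flap_hinge (a point): On the hinge line, at dispenser x = +10 mm, y = 0, 90 mm above the bench; the line runs along the dispenser's y axis. The flap is a flat aluminium plate, 120 mm from hinge to front edge, 150 mm wide, 3 mm thick; it opens with its front edge going up and back. Axes turn with the flap: x from front edge to hinge, z out of its upper face.
- flap_bar (a point): Middle of the flap's black bar handle: round bar of 11 mm diameter, 71 mm long overall, along the flap's y axis, on two 8 mm posts 52 mm apart. Its axis is 35 mm off the flap's upper face; with the flap closed it lies 38 mm above and 98 mm in front of the hinge line, 128 mm above the bench. It moves and turns with the flap; axes as the flap's.
- cup: White plastic parts cup holding the six spacers, loose, left or right of the dispenser. Straight round outside, 66 mm diameter, 52 mm tall; smooth flared inside, 37 mm wide at the floor, 60 mm at the rim, floor 8 mm thick; 0.09 to 0.14 kg plus 12 g per spacer. Its inner wall leans 15 degrees out, so it empties when tipped about 95 to 110 degrees. Origin: centre of its underside, z up to the mouth.
- spacer0_mid (a point): Centre of one of the six equal brass hexagonal spacers (14 mm across the corners, 12 mm tall), which start loose inside the cup.
- spacer1_mid (a point): Centre of one of the six equal brass hexagonal spacers (14 mm across the corners, 12 mm tall), which start loose inside the cup.
- spacer2_mid (a point): Centre of one of the six equal brass hexagonal spacers (14 mm across the corners, 12 mm tall), which start loose inside the cup.
- spacer3_mid (a point): Centre of one of the six equal brass hexagonal spacers (14 mm across the corners, 12 mm tall), which start loose inside the cup.
- spacer4_mid (a point): Centre of one of the six equal brass hexagonal spacers (14 mm across the corners, 12 mm tall), which start loose inside the cup.
- spacer5_mid (a point): Centre of one of the six equal brass hexagonal spacers (14 mm across the corners, 12 mm tall), which start loose inside the cup.
- spare_cup: An empty cup of the same shape and size as cup, on the other side of the dispenser; bystander. Origin: centre of its underside.
- device: Slim black hand-held device, 85 x 24 x 18 mm, lying near the robot; bystander.
- tape: Roll of yellow tape, 80 mm diameter, 19 mm tall, lying near the robot; bystander.
- driver: Hand screwdriver lying at the right; bystander.
- bottle: White closed bottle, 44 mm diameter, 110 mm tall, beyond the dispenser; bystander.

How it is judged (in metres and radians):
On the way, in this order (a step that is already met when the one before it is completed fails the run):
1. all six spacers are inside the dispenser (x of spacer0_mid in the frame of dispenser between -0.11 and 0.11 m and y of spacer0_mid in the frame of dispenser between -0.075 and 0.075 m and z of spacer0_mid in the frame of dispenser between 0 and 0.088 m and x of spacer1_mid in the frame of dispenser between -0.11 and 0.11 m and y of spacer1_mid in the frame of dispenser between -0.075 and 0.075 m and z of spacer1_mid in the frame of dispenser between 0 and 0.088 m and x of spacer2_mid in the frame of dispenser between -0.11 and 0.11 m and y of spacer2_mid in the frame of dispenser between -0.075 and 0.075 m and z of spacer2_mid in the frame of dispenser between 0 and 0.088 m and x of spacer3_mid in the frame of dispenser between -0.11 and 0.11 m and y of spacer3_mid in the frame of dispenser between -0.075 and 0.075 m and z of spacer3_mid in the frame of dispenser between 0 and 0.088 m and x of spacer4_mid in the frame of dispenser between -0.11 and 0.11 m and y of spacer4_mid in the frame of dispenser between -0.075 and 0.075 m and z of spacer4_mid in the frame of dispenser between 0 and 0.088 m and x of spacer5_mid in the frame of dispenser between -0.11 and 0.11 m and y of spacer5_mid in the frame of dispenser between -0.075 and 0.075 m and z of spacer5_mid in the frame of dispenser between 0 and 0.088 m), for 0.2 s.
2. the cup stands upright on the bench, let go (angle between cup's own z axis and vertical below 0.1 rad and height (world z) of cup between -0.006 and 0.006 m and contact force between each of the arm, the fingers and cup below 0.1 N and linear speed of cup below 0.02 m/s), for 0.2 s.
3. the flap is lifted by the gripper (value of joint flap above 0.5 rad and contact force between the fingers and flap above 0.3 N), for 0.1 s.
At the end, for the whole second after the job is handed in: The gripper's fingers carry the flap (over 0.3 N), still and open at 45 degrees within 8 degrees; all six spacers lie inside the dispenser, below its rim; the cup stands upright (within 6 degrees) on the bench, let go and not touching the flap (all of step 1 and all of step 2 and value of joint flap between 0.645 and 0.925 rad and velocity of joint flap between -0.1 and 0.1 rad/s and contact force between the fingers and flap above 0.3 N and contact force between cup and flap below 0.05 N); the arm keeps its last pose, push and grip.
It fails at once if the empty cup is pushed out of its place (over 30 mm) or toppled (distance of spare_cup from where it was at the start of the episode above 0.03 m or angle between spare_cup's own z axis and vertical above 0.5 rad).
It fails at once if the black device is pushed out of its place (over 30 mm) (distance of device from where it was at the start of the episode above 0.03 m).
It fails at once if the roll of tape is pushed out of its place (over 30 mm) (distance of tape from where it was at the start of the episode above 0.03 m).
It fails at once if the screwdriver is pushed out of its place (over 30 mm) (distance of driver from where it was at the start of the episode above 0.03 m).
It fails at once if the bottle is pushed out of its place (over 30 mm) or toppled (distance of bottle from where it was at the start of the episode above 0.03 m or angle between bottle's own z axis and vertical above 0.5 rad).
It also fails if it takes over 64 s, if anything falls off the work surface, if the arm or the gripper's body presses on something with over 40 N, if the wrist force passes 120 N, or if a joint passes its speed limit or range.

## Working session

There is one attempt and no reset: what is moved stays moved. The work goes in short steps, Python scripts to look and compute and a tool call to move; the robot and the scene stay as the last step left them, time stands still between calls to the robot, and variables do not carry over. Pictures are saved under pics/ and viewed, at most 10 in all, crops included, and the job is handed in when it is done.

Besides the shell and the picture viewer there is one more tool, called as name([rows], argument=value, ...), one row to a line, values as JSON. step_arm: Moves the arm, as the interface text tells. Its arguments: {"type":"object","properties":{"steps":{"type":"array","items":{"type":"array","items":{"type":"number"}}},"force":{"type":"number"}},"required":["steps"]}

```bash
mkdir -p pics
python3 - <<'E'
from workcell import *
import cv2,json,numpy as np
for n in ("side","top"):
    f=grab_frame(n); cv2.imwrite(f"pics/{n}0.png",f["image"])
    d={k:(np.array(v).tolist() if k!="image" else None) for k,v in f.items()}
    print(n,d); json.dump(d,open(f"{n}.json","w"))
print(state())
E
```

```text
side {'image': None, 'fovy': 51.61174005227819, 'cx': 257.26145049497694, 'cy': 195.0500098282604, 'dist': [-0.07760207562160971, 0.0, 0.0, 0.0, 0.0], 'origin': [134.83754394379403, 601.2257676705046, 696.7318476598834], 'rotation': [-128.05252558494104, 0.36773718220328927, -145.1265240651828]}
top {'image': None, 'fovy': 52.09968150740573, 'cx': 255.9355541736097, 'cy': 198.07956784750044, 'dist': [-0.06331753837015107, 0.0, 0.0, 0.0, 0.0], 'origin': [402.8625536415132, -13.618511686880712, 1077.392881931429], 'rotation': [-170.68052490274636, 1.05969273480874, -90.00485011150775]}
{'time_s': 0.1, 'qpos': array([-7.57446875e+01,  1.83468173e+01,  8.96978515e+01, -1.59570935e-03,
        7.20435613e+01, -1.14604427e+00]), 'qvel': array([ 0.01895085, -0.14653186, -0.23428682,  0.01800219,  0.05830369,
        0.04979634]), 'effort': array([ 1.31699272e-05, -4.13332021e+01, -2.32509542e+01,  7.29068276e-02,
        4.21835238e-02, -5.95087090e-05]), 'ee_pos': array([ 152.59091123, -553.92904268,  213.22658907]), 'ee_rot': array([-1.79911757e+02, -2.47760540e-04,  1.54018497e+01]), 'force': array([ 0.30539635, -0.34584149,  0.01228711]), 'torque': array([0.02200589, 0.01131143, 0.01077505]), 'gripper_force': 0.0, 'gripper_width': 90.86787510141906}
```

View pics/top0.png

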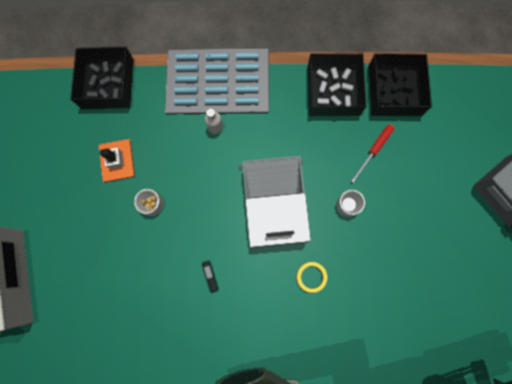

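View pics/side0.png

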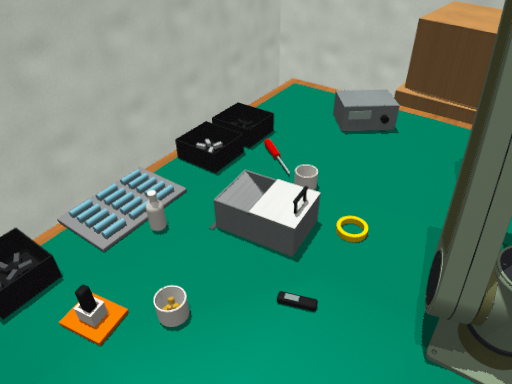

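The top view shows the full cup at (148,203), the dispenser with corners near (243,162), (300,157), (309,243) and (249,247), the bar at (280,235), the spare cup at (351,204) and the bottle at (213,122). The side view shows the cup at (172,305) and the bar at (301,200). I'll enlarge both for sharper corners.

```bash
cat > h.py <<'E'
import cv2,json,numpy as np
from scipy.spatial.transform import Rotation as R
C={n:json.load(open(f"{n}.json")) for n in("side","top")}
def cam(n):
    c=C[n]; f=192/np.tan(np.radians(c["fovy"]/2))
    K=np.array([[f,0,c["cx"]],[0,f,c["cy"]],[0,0,1]])
    return K,np.array(c["dist"]),R.from_euler("xyz",c["rotation"],degrees=True).as_matrix(),np.array(c["origin"])
def proj(n,P):
    K,d,Rc,o=cam(n); r=Rc.T; t=-r@o
    return cv2.projectPoints(np.atleast_2d(np.array(P,float)),cv2.Rodrigues(r)[0],t,K,d)[0][:,0]
def plane(n,uv,z):
    K,d,Rc,o=cam(n)
    p=cv2.undistortPoints(np.array(uv,float).reshape(-1,1,2),K,d)[:,0]
    v=np.c_[p,np.ones(len(p))]@Rc.T
    return o+v*((z-o[2])/v[:,2])[:,None]
E
python3 - <<'E'
from h import *
t=cv2.imread("pics/top0.png"); s=cv2.imread("pics/side0.png")
a=cv2.resize(t[150:255,125:325],None,fx=4,fy=4,interpolation=cv2.INTER_CUBIC)
b=cv2.resize(s[165:335,145:345],None,fx=3.5,fy=3.5,interpolation=cv2.INTER_CUBIC)
cv2.imwrite("pics/tc.png",a); cv2.imwrite("pics/sc.png",b)
print(plane("top",[(148,203),(351,204)],52)); print(plane("top",[(243,162),(300,157),(309,243),(249,247)],90),plane("top",[(280,235)],128))
print(plane("side",[(172,297)],52))
E
```

```text
[[ 558.76495101  293.25508285   52.        ]
 [ 554.56024747 -245.42153138   52.        ]]
[[ 659.73069145   38.13327808   90.        ]
 [ 672.42184483 -109.55610654   90.        ]
 [ 450.73004007 -128.02035031   90.        ]
 [ 441.04106377   21.98475234   90.        ]] [[468.27622591 -54.11021292 128.        ]]
[[560.73668045 295.64883208  52.        ]]
```

View pics/tc.png

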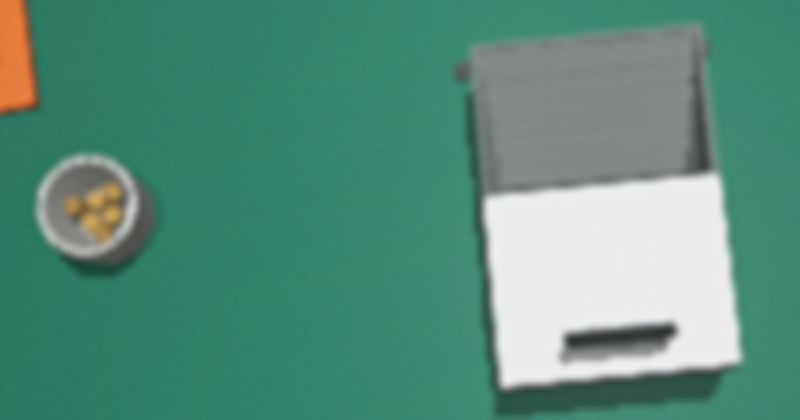

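View pics/sc.png

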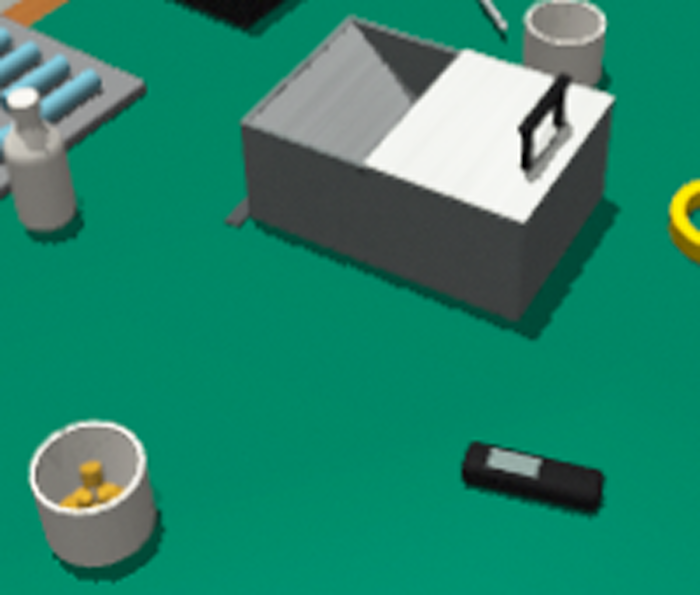

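The crops show the cup's rim centred at about (89,207) in the top crop and (89,468) in the side crop, with all six spacers on its floor. The rim corners and bar ends are clear in both, so I'll fit the poses.

Run:
```python
from h import *
from scipy.optimize import least_squares
T=lambda p:(np.array(p)+.5)/4-.5+[125,150]
S=lambda p:(np.array(p)+.5)/3.5-.5+[145,165]
L=[(110,75,90),(110,-75,90),(-110,-75,93),(-110,75,93),(-88,35.5,128),(-88,-35.5,128)]
tp=T([(471,46),(702,25),(742,362),(499,388),(566,338),(677,328)]); sp=S([(244,121),(352,16),(613,98),(526,222),(526,130),(566,82)])
def W(q,L):
    r=R.from_euler("z",q[2]).as_matrix(); return np.array(L)@r.T+[q[0],q[1],0]
def f(q,o=0):
    return np.r_[(proj("top",W(q,L))-tp),(proj("side",W(q,L))-sp)].ravel()
r=least_squares(f,[555,-45,-.08],x_scale=[100,100,.1],loss="soft_l1"); q=r.x
print("disp",q[:2],np.degrees(q[2])); print(f(q).reshape(-1,2).round(1).tolist())
print("bar",W(q,[(-88,0,128)]),"mouth",W(q,[(58,0,90)]))
c=lambda p:np.r_[proj("top",[[*p,52]])[0]-T((89,207)),proj("side",[[*p,52]])[0]-S((89,468))]
r=least_squares(c,[560,293]);print("cup",r.x,r.fun)
print("tape,dev,spare,bottle",plane("top",[(312,277),(210,276)],15),plane("top",[(351,203)],52),plane("top",[(211,113)],110))
```

```text
disp [559.19695349 -44.77264363] 5.367022375273185
[[-0.2, 0.1], [-0.3, -0.1], [-0.3, 0.4], [0.5, -0.3], [-1.2, 0.9], [0.3, 0.6], [-0.9, -0.5], [-0.4, -0.7], [0.7, -1.0], [-0.1, -0.6], [-0.7, 0.7], [0.6, -1.9]]
bar [[471.58274853 -53.00374863 128.        ]] mouth [[616.94267948 -39.34759716  90.        ]]
cup [562.51436616 298.76962382] [-0.84844739  0.24107459  0.19359868 -0.7389194 ]
tape,dev,spare,bottle [[ 364.28038751 -142.95039003   15.        ]
 [ 366.84174076  128.67501908   15.        ]] [[ 557.22708999 -245.52509513   52.        ]] [[786.55320731 121.29195658 110.        ]]
```

```bash
python3 - <<'E'
import workcell
print([n for n in dir(workcell) if not n.startswith("_")])
E
ls
```

```text
['Unreachable', 'grab_frame', 'job_done', 'pinch_z', 'state']
h.py
pics
side.json
top.json
```

step_arm([
  [0,0,0,0,0,-20,1],
  [0,0,0,0,0,-20,1],
  [0,0,5,0,-40,0,1],
  [0,10,5,0,-40,0,1],
  [0,10,10,0,-40,0,1],
  [10,0,10,0,-40,0,1],
  [10,0,0,0,-40,0,1],
  [0,0,0,0,0,0,1],
])

```text
time_s: 1.1
ee_pos: [136.6, -358.2, 263.0]
ee_rot: [-157.9, -16.0, -10.3]
force: [0.5, -0.2, -0.7]
gripper_width: 91.0
gripper_force: 0.0
```

```bash
cat > log.py <<'E'
from workcell import *
import json
s=state()
print(s["qpos"].round(2),s["ee_pos"].round(1),s["ee_rot"].round(2))
open("log.jsonl","a").write(json.dumps([s[k].tolist() for k in("qpos","ee_pos","ee_rot")])+"\n")
E
echo '[[-75.745, 18.312, 89.639, 0, 72.044, -1.146],[152.708, -554.368, 213.976],[180,0,15.401]]'>log.jsonl
python3 log.py
python3 - <<'E'
import json,itertools,numpy as np
from scipy.spatial.transform import Rotation as R
D=[json.loads(l) for l in open("log.jsonl")]
for s2,s4,s5,s6 in itertools.product((1,-1),repeat=4):
  E=[]
  for q,p,r in D:
    M=R.from_euler("ZYZYZ",[q[0],s2*(q[1]+q[2]),s4*q[3],s5*q[4],s6*q[5]],degrees=True)
    E.append((M.inv()*R.from_euler("xyz",r,degrees=True)))
  print(s2,s4,s5,s6,np.degrees((E[0].inv()*E[1]).magnitude()).round(2),E[0].as_euler("xyz",degrees=True).round(1))
E
```

```text
[-87.81   8.13 101.57  19.37  89.62   5.92] [ 136.6 -358.2  263. ] [-157.9   -16.05  -10.34]Traceback (most recent call last):
  File "<stdin>", line 7, in <module>
  File "scipy/spatial/transform/_rotation.pyx", line 1413, in scipy.spatial.transform._rotation.Rotation.from_euler
ValueError: Expected axis specification to be a non-empty string of upto 3 characters, got ZYZYZ
```

step_arm([
  [0,-10,0,-60,0,0,1],
  [0,-10,0,-60,0,0,1],
  [10,0,0,0,-50,0,1],
  [10,0,10,0,-50,0,1],
  [0,0,10,0,0,0,1],
  [0,0,10,0,0,0,1],
  [0,0,10,0,0,0,1],
  [0,0,0,0,0,0,1],
])

```text
time_s: 2.1
ee_pos: [27.5, -252.2, 283.6]
ee_rot: [-148.8, 24.1, -34.6]
force: [-0.2, -0.3, 0.7]
gripper_width: 91.6
gripper_force: 0.0
```

```bash
python3 log.py
```

```text
[-88.25   8.3  103.78   1.47 106.53  43.07] [  27.5 -252.2  283.6] [-148.85   24.13  -34.57]
```

```bash
cat > kin.py <<'E'
import json,itertools,numpy as np
from scipy.spatial.transform import Rotation as R
from scipy.optimize import least_squares
rz=lambda a:R.from_euler("z",a,degrees=True); ry=lambda a:R.from_euler("y",a,degrees=True)
S=json.load(open("kin.json")) if __name__!="__main__" else None
def rot(q,s,C):
    s2,s4,s5,s6=s
    return rz(q[0])*ry(s2*(q[1]+q[2]))*rz(s4*q[3])*ry(s5*q[4])*rz(s6*q[5])*C
def pos(q,p,Rt):
    z1,a1,lat,L2,a3,L4,L6=p
    sh=rz(q[0]); e=sh*ry(q[1]); f=sh*ry(q[1]+q[2])
    return np.array([0,0,z1])+sh.apply([a1,lat,0])+e.apply([0,0,L2])+f.apply([a3,0,L4])+Rt.apply([0,0,L6])
def fk(q):
    Rt=rot(q,S["s"],R.from_quat(S["C"])); return pos(q,S["p"],Rt),Rt
LO=np.array([-177.97,-48.28,12.27,-77.06,2.81,-146.56]);HI=np.array([177.97,115.42,149.76,257.06,150.46,146.56])
def ik(P,Rt,q0):
    def f(q):
        p,r=fk(q); return np.r_[(p-P)/5,np.degrees((r.inv()*Rt).as_rotvec())]
    r=least_squares(f,np.clip(q0,LO+.1,HI-.1),bounds=(LO,HI)); return r.x,np.abs(r.fun).max()
if __name__=="__main__":
    D=[json.loads(l) for l in open("log.jsonl")]
    best=None
    for s in itertools.product((1,),(1,-1),(1,-1),(1,-1)):
        E=[rot(q,s,R.identity()).inv()*R.from_euler("xyz",r,degrees=True) for q,p,r in D]
        C=R.concatenate(E).mean(); e=max(np.degrees((C.inv()*x).magnitude()) for x in E)
        if best is None or e<best[0]: best=(e,s,C)
    e,s,C=best; print(e,s,C.as_euler("xyz",degrees=True))
    f=lambda p:np.concatenate([pos(q,p,R.from_euler("xyz",r,degrees=True))-P for q,P,r in D]+[(p-[300,30,0,350,0,350,250])*1e-3])
    p=least_squares(f,[300,30,0,350,0,350,250]).x; print(p.round(1),np.abs(f(p)[:-7]).max())
    json.dump(dict(s=s,C=C.as_quat().tolist(),p=p.tolist()),open("kin.json","w"))
E
python3 kin.py
```

```text
0.0033333333337819187 (1, 1, 1, 1) [1.66633329e-03 3.33335660e-05 9.00000000e+01]
[140.6   0.   11.5 591.9  25.6 417.1 335.7] 0.007442037979558336
```

```bash
cat > t1.py <<'E'
from kin import *
def ori(az,down,roll=0):
    a,b=np.radians([az,down]); d=np.array([np.cos(b)*np.cos(a),np.cos(b)*np.sin(a),-np.sin(b)])
    x=np.array([np.sin(b)*np.cos(a),np.sin(b)*np.sin(a),np.cos(b)])
    return R.from_matrix(np.c_[x,np.cross(d,x),d])*rz(roll)
if __name__=="__main__":
    rng=np.random.default_rng(0)
    def best(P,Rt,n=25):
        b=None
        for k in range(n):
            q0=rng.uniform(LO,HI); q0[0]=rng.uniform(-60,60);q0[1]=rng.uniform(-30,90)
            q,e=ik(P,Rt,q0)
            if e<.2 and (b is None or abs(q[3]-0)<abs(b[3])): b=q
        return None if b is None else b.round(0).astype(int).tolist()
    for down in(25,35,45,55):
        for az in(28,-2,-32,-60,-90):
            Rt=ori(az,down); g=np.array([561.5,297,34]); 
            print("grasp",down,az,best(g+19*Rt.apply([0,0,1]),Rt,12))
E
python3 t1.py
```

```text
grasp 25 28 [26, 42, 141, 178, 68, -90]
grasp 25 -2 [47, 41, 132, 231, 61, -95]
grasp 25 -32 None
grasp 25 -60 [52, 51, 93, -58, 82, -124]
grasp 25 -90 [45, 58, 71, -41, 103, -124]
grasp 35 28 [26, 34, 136, 178, 45, -90]
grasp 35 -2 [44, 35, 129, 236, 45, -106]
grasp 35 -32 None
grasp 35 -60 [49, 46, 94, -53, 75, -129]
grasp 35 -90 [44, 54, 74, -36, 96, -125]
grasp 45 28 [26, 29, 130, 177, 24, -88]
grasp 45 -2 [41, 31, 124, 249, 31, -123]
grasp 45 -32 [47, 36, 110, -68, 48, -137]
grasp 45 -60 [47, 42, 94, -47, 68, -135]
grasp 45 -90 [42, 49, 78, -32, 87, -127]
grasp 55 28 [26, 27, 123, 170, 5, -81]
grasp 55 -2 None
grasp 55 -32 None
grasp 55 -60 [43, 39, 95, -39, 62, -143]
grasp 55 -90 [40, 45, 82, -27, 79, -129]
```

```bash
cat > t2.py <<'E'
from t1 import *
dg=32; c=np.array([np.cos(np.radians(dg)),0,-np.sin(np.radians(dg))])
def lip(Rt,h=34):
    cw=Rt.apply(c); dn=np.array([0,0,-1])-(-cw[2])*cw; dn/=np.linalg.norm(dn); return cw*(52-h)+30*dn,cw
B=np.array([[sx*38,sy*89,-60-L] for sx in(-1,1) for sy in(-1,1) for L in(0,100)])
if __name__=="__main__":
    qg,e=ik(np.array([561.5,297,34])+19*ori(-60,dg).apply([0,0,1]),ori(-60,dg),[48,46,94,-53,75,-127]); print(qg.round(0),e)
    for az in(-60,-75,-90):
        for dn in(0,15):
            for roll in(110,130,150):
                Rt=ori(az,dn,roll); l,cw=lip(Rt); g=np.array([620,-25,0])-[l[0],l[1],0]+[0,0,90+25-l[2]]
                q,e=ik(g+19*Rt.apply([0,0,1]),Rt,qg+[-20,0,0,0,0,100])
                b=Rt.apply(B)+g
                print(az,dn,roll,"tip",np.degrees(np.arccos(cw[2])).round(0),"c",cw.round(2),"g",g.round(0),"bodyz",b[:,2].min().round(0),"ymin of body below 95",b[b[:,2]<100][:,1].min().round(0) if (b[:,2]<100).any() else None,q.round(0).astype(int),e.round(2))
E
python3 t2.py
```

```text
[  50.   47.   93.  -55.   77. -128.] 4.5474735088646414e-14
-60 0 110 tip 107.0 c [-0.96  0.06 -0.29] g [629. -26. 149.] bodyz 52.0 ymin of body below 95 24.0 [ 29  44 106 -77  90 -10] 13.5
-60 0 130 tip 123.0 c [-0.83  0.13 -0.55] g [619. -25. 150.] bodyz 57.0 ymin of body below 95 41.0 [ 30  44 107 -77  90  11] 12.95
-60 0 150 tip 137.0 c [-0.63  0.25 -0.73] g [611. -21. 149.] bodyz 71.0 ymin of body below 95 60.0 [ 30  44 108 -77  90  33] 10.6
-60 15 110 tip 98.0 c [-0.98  0.11 -0.14] g [633. -27. 147.] bodyz 69.0 ymin of body below 95 43.0 [ 26  37 108 -77  76 -18] 7.04
-60 15 130 tip 113.0 c [-0.89  0.24 -0.39] g [625. -26. 150.] bodyz 76.0 ymin of body below 95 59.0 [ 26  36 109 -77  76   3] 7.07
-60 15 150 tip 125.0 c [-0.72  0.4  -0.57] g [618. -24. 150.] bodyz 91.0 ymin of body below 95 73.0 [ 27  36 110 -77  76  23] 6.14
-75 0 110 tip 107.0 c [-0.91  0.31 -0.29] g [628. -28. 149.] bodyz 52.0 ymin of body below 95 29.0 [ 26  49 102 -77  95  -9] 3.03
-75 0 130 tip 123.0 c [-0.76  0.34 -0.55] g [619. -24. 150.] bodyz 57.0 ymin of body below 95 41.0 [ 27  48 103 -77  96  12] 2
[... 598 characters left out ...]
n of body below 95 30.0 [ 24  52  92 -70 103 -13] 0.0
-90 0 130 tip 123.0 c [-0.65  0.53 -0.55] g [619. -24. 150.] bodyz 57.0 ymin of body below 95 36.0 [ 24  52  93 -70 104   7] 0.0
-90 0 150 tip 137.0 c [-0.42  0.53 -0.73] g [614. -17. 149.] bodyz 71.0 ymin of body below 95 43.0 [ 25  52  93 -69 104  28] 0.0
-90 15 110 tip 98.0 c [-0.8   0.59 -0.14] g [631. -33. 147.] bodyz 69.0 ymin of body below 95 43.0 [ 22  46  92 -63  93 -19] 0.0
-90 15 130 tip 113.0 c [-0.65  0.65 -0.39] g [623. -28. 150.] bodyz 76.0 ymin of body below 95 53.0 [ 23  45  92 -63  94   2] 0.0
-90 15 150 tip 125.0 c [-0.42  0.7  -0.57] g [619. -23. 150.] bodyz 91.0 ymin of body below 95 55.0 [ 24  45  93 -63  94  22] 0.0
```

```bash
cat > plan.py <<'E'
from t1 import *
def step(P,Rt,row):
    return P+Rt.apply(row[3:6]),Rt*R.from_rotvec(row[:3],degrees=True)
def rows(path,P,Rt,hand):
    out=[]
    for Pt,Rn in path:
        r=np.r_[(Rt.inv()*Rn).as_rotvec(degrees=True),Rt.inv().apply(Pt-P)].round(1)
        out.append([float(v) for v in r]+[hand]); P,Rt=step(P,Rt,r)
    m=np.abs(np.array(out)); mr=np.linalg.norm(m[:,:3],axis=1).max(); mt=np.linalg.norm(m[:,3:6],axis=1).max()
    while len(out)%8: out.append([0,0,0,0,0,0,hand])
    for i in range(0,len(out),8): print(str(out[i:i+8]).replace(".0,",",").replace("-0,","0,"))
    print("max turn",mr.round(1),"shift",mt.round(1)); return P,Rt
def jpath(q0,q1,n):   # smooth joint-space path sampled by fk
    u=np.arange(1,n+1)/n
    return [fk(q0+(q1-q0)*t) for t in u]
def now():
    from workcell import state
    s=state(); return s["qpos"],s["ee_pos"],R.from_euler("xyz",s["ee_rot"],degrees=True)
F=rz(180)
def G(az,down,roll=0): return ori(az,down,roll)*F   # flipped: tool x down
E
python3 - <<'E'
from plan import *
P=np.array([152.708,-554.368,213.976]);Rt=R.from_euler("xyz",[180,0,15.401],degrees=True)
A=[[0,0,0,0,0,-20],[0,0,0,0,0,-20],[0,0,5,0,-40,0],[0,10,5,0,-40,0],[0,10,10,0,-40,0],[10,0,10,0,-40,0],[10,0,0,0,-40,0]]
for r in A: P,Rt=step(P,Rt,np.array(r,float))
print(P,Rt.as_euler("xyz",degrees=True))
q,P,Rt=now()
Rg=G(-60,32); g=np.array([561.5,297,34]); d=Rg.apply([0,0,1])
pre=g+19*d-110*d+[0,0,25]
qp,e=ik(pre,Rg,[50,47,93,-55,77,52]); print(qp.round(1),e)
mid=qp.copy(); mid[1]-=22; mid[2]-=0; print("mid",fk(mid)[0])
P,Rt=rows(jpath(q,mid,21)+jpath(mid,qp,3),P,Rt,1); print(P,pre)
for t in np.linspace(0,1,8): print(fk(q+(mid-q)*t)[0].round(0))
E
```

```text
[ 141.01323404 -358.94616578  267.23038957] [-153.42123729  -17.97514473  -15.70296104]
[ 57.1  43.9  85.  -49.   88.2  46.1] 4.5474735088646414e-14
mid [506.41418228 338.29197294 330.42512031]
[[-5.3, -4.1, -4.6, 20.3, -5.3, -3, 1], [-5.4, -3.7, -4.8, 22, -5.7, -5.1, 1], [-5.6, -3.5, -4.8, 23.8, -5.9, -7.3, 1], [-5.7, -3.3, -4.9, 25.4, -6.3, -9.6, 1], [-5.8, -2.9, -5, 27, -6.4, -12.1, 1], [-5.9, -2.7, -5, 28.7, -6.5, -14.5, 1], [-6.1, -2.3, -5.1, 30.2, -6.5, -17, 1], [-6.1, -2.1, -5.1, 31.8, -6.3, -19.6, 1]]
[[-6.3, -1.8, -5.1, 33.3, -6.2, -22.3, 1], [-6.4, -1.6, -5.1, 34.7, -5.7, -25, 1], [-6.4, -1.2, -5.1, 36, -5.3, -27.8, 1], [-6.6, -1, -5, 37.4, -4.7, -30.6, 1], [-6.6, -0.7, -5, 38.6, -4, -33.5, 1], [-6.8, -0.4, -4.9, 39.8, -3.2, -36.3, 1], [-6.8, -0.1, -4.9, 40.9, -2.2, -39.1, 1], [-6.9, 0.1, -4.8, 42, -1.1, -42, 1]]
[[-7, 0.3, -4.7, 42.9, 0.2, -44.8, 1], [-7, 0.6, -4.6, 43.8, 1.6, -47.7, 1], [-7.1, 0.9, -4.5, 44.6, 3.2, -50.6, 1], [-7.2, 1, -4.4, 45.4, 4.8, -53.2, 1], [-7.2, 1.3, -4.2, 45.9, 6.8, -56.1, 1], [3.4, -3.4, -5.5, 61.4, -8.1, 43.3, 1], [3.5, -3.3, -5.6, 61.4, -8.1, 43.1, 1], [3.4, -3.4, -5.5, 61.4, -8, 43.3, 1]]
max turn 8.5 shift 75.6
[522.94043029 363.87164477 107.18275534] [522.91381162 363.83323874 107.22265305]
[  27. -252.  284.]
[  92. -277.  275.]
[ 182. -284.  271.]
[ 292. -257.  273.]
[ 405. -179.  280.]
[496. -47. 292.]
[538. 133. 309.]
[506. 338. 330.]
```

Run:
```python
from plan import *
q,P,Rt=now()
Rg=G(-60,32); g=np.array([561.5,297,34]); d=Rg.apply([0,0,1])
pre=g+19*d-110*d+[0,0,25]
qp,e=ik(pre,Rg,[50,47,93,-55,77,52])
mid=qp.copy(); mid[1]-=22
P,Rt=rows(jpath(q,mid,27)+jpath(mid,qp,5),P,Rt,1); print(P,pre,Rt.as_euler("xyz",degrees=True))
```

```text
[[-4.1, -3.2, -3.6, 15.7, -3.9, -2.3, 1], [-4.2, -3, -3.7, 16.7, -4.1, -3.6, 1], [-4.3, -2.8, -3.7, 17.7, -4.3, -4.9, 1], [-4.3, -2.7, -3.8, 18.8, -4.5, -6.3, 1], [-4.4, -2.5, -3.8, 19.7, -4.5, -7.7, 1], [-4.5, -2.4, -3.8, 20.8, -4.7, -9.1, 1], [-4.6, -2.1, -3.9, 21.7, -4.7, -10.6, 1], [-4.7, -2, -4, 22.7, -4.7, -12.1, 1]]
[[-4.7, -1.9, -3.9, 23.7, -4.6, -13.6, 1], [-4.8, -1.6, -4, 24.6, -4.5, -15.2, 1], [-4.8, -1.5, -3.9, 25.4, -4.4, -16.8, 1], [-4.9, -1.3, -4, 26.4, -4.1, -18.5, 1], [-5, -1.1, -3.9, 27.2, -3.9, -20.1, 1], [-5, -1, -4, 28, -3.6, -21.7, 1], [-5.1, -0.8, -3.9, 28.8, -3.2, -23.4, 1], [-5.1, -0.6, -3.9, 29.6, -2.8, -25.1, 1]]
[[-5.2, -0.5, -3.9, 30.4, -2.3, -26.8, 1], [-5.3, -0.3, -3.8, 31, -1.7, -28.6, 1], [-5.3, -0.1, -3.8, 31.8, -1.1, -30.2, 1], [-5.3, 0, -3.8, 32.4, -0.4, -31.9, 1], [-5.4, 0.1, -3.7, 33, 0.4, -33.7, 1], [-5.5, 0.4, -3.6, 33.5, 1.2, -35.3, 1], [-5.4, 0.4, -3.6, 34.1, 2.1, -37.1, 1], [-5.6, 0.6, -3.5, 34.6, 3, -38.7, 1]]
[[-5.5, 0.8, -3.5, 35.1, 4.1, -40.4, 1], [-5.6, 0.9, -3.3, 35.5, 5.2, -42.1, 1], [-5.7, 1, -3.3, 35.8, 6.3, -43.6, 1], [2.1, -2, -3.3, 37.3, -3.8, 25.5, 1], [2.1, -2, -3.3, 37.2, -3.9, 25.6, 1], [2.1, -2, -3.4, 37.2, -3.8, 25.6, 1], [2.1, -2, -3.3, 37.2, -3.8, 25.6, 1], [2, -2.1, -3.3, 37.2, -3.8, 25.6, 1]]
max turn 6.7 shift 56.8
[522.8966832  363.87170651 107.22951433] [522.91381162 363.83323874 107.22265305] [179.98231445  58.04329701 120.01928388]
```

step_arm([
  [-4.1,-3.2,-3.6,15.7,-3.9,-2.3,1],
  [-4.2,-3,-3.7,16.7,-4.1,-3.6,1],
  [-4.3,-2.8,-3.7,17.7,-4.3,-4.9,1],
  [-4.3,-2.7,-3.8,18.8,-4.5,-6.3,1],
  [-4.4,-2.5,-3.8,19.7,-4.5,-7.7,1],
  [-4.5,-2.4,-3.8,20.8,-4.7,-9.1,1],
  [-4.6,-2.1,-3.9,21.7,-4.7,-10.6,1],
  [-4.7,-2,-4,22.7,-4.7,-12.1,1],
])

```text
time_s: 3.1
ee_pos: [191.2, -284.0, 271.1]
ee_rot: [-164.8, 31.1, 6.6]
force: [-0.5, -0.0, 0.4]
gripper_width: 91.0
gripper_force: 0.0
```

step_arm([
  [-4.7,-1.9,-3.9,23.7,-4.6,-13.6,1],
  [-4.8,-1.6,-4,24.6,-4.5,-15.2,1],
  [-4.8,-1.5,-3.9,25.4,-4.4,-16.8,1],
  [-4.9,-1.3,-4,26.4,-4.1,-18.5,1],
  [-5,-1.1,-3.9,27.2,-3.9,-20.1,1],
  [-5,-1,-4,28,-3.6,-21.7,1],
  [-5.1,-0.8,-3.9,28.8,-3.2,-23.4,1],
  [-5.1,-0.6,-3.9,29.6,-2.8,-25.1,1],
])

```text
time_s: 4.1
ee_pos: [422.0, -162.3, 281.6]
ee_rot: [178.0, 37.1, 46.1]
force: [-0.2, -0.1, 0.1]
gripper_width: 91.4
gripper_force: 0.0
```

```bash
python3 log.py; python3 kin.py
```

```text
[ -2.06  16.45  92.43 -28.34  95.66  44.55] [ 422.  -162.3  281.6] [178.05  37.13  46.14]
0.0037500000005953964 (1, 1, 1, 1) [1.24974997e-03 2.50001745e-05 9.00000000e+01]
[140.6   0.   11.5 591.8  25.5 417.1 335.7] 0.01104715478459184
```

step_arm([
  [-5.2,-0.5,-3.9,30.4,-2.3,-26.8,1],
  [-5.3,-0.3,-3.8,31,-1.7,-28.6,1],
  [-5.3,-0.1,-3.8,31.8,-1.1,-30.2,1],
  [-5.3,0,-3.8,32.4,-0.4,-31.9,1],
  [-5.4,0.1,-3.7,33,0.4,-33.7,1],
  [-5.5,0.4,-3.6,33.5,1.2,-35.3,1],
  [-5.4,0.4,-3.6,34.1,2.1,-37.1,1],
  [-5.6,0.6,-3.5,34.6,3,-38.7,1],
])

```text
time_s: 5.1
ee_pos: [539.3, 178.9, 314.6]
ee_rot: [159.6, 42.3, 84.4]
force: [0.0, 0.4, -1.1]
gripper_width: 91.3
gripper_force: 0.0
```

step_arm([
  [-5.5,0.8,-3.5,35.1,4.1,-40.4,1],
  [-5.6,0.9,-3.3,35.5,5.2,-42.1,1],
  [-5.7,1,-3.3,35.8,6.3,-43.6,1],
  [2.1,-2,-3.3,37.3,-3.8,25.5,1],
  [2.1,-2,-3.3,37.2,-3.9,25.6,1],
  [2.1,-2,-3.4,37.2,-3.8,25.6,1],
  [2.1,-2,-3.3,37.2,-3.8,25.6,1],
  [2,-2.1,-3.3,37.2,-3.8,25.6,1],
])

```text
time_s: 6.1
ee_pos: [524.2, 365.0, 107.1]
ee_rot: [-179.7, 57.8, 120.4]
force: [-0.4, 0.3, 0.6]
gripper_width: 91.3
gripper_force: 0.0
```

Run:
```python
from plan import *
import cv2
from workcell import grab_frame
q,P,Rt=now(); print(q.round(1),P.round(1),Rt.as_euler("xyz",degrees=True).round(2))
f=grab_frame("wrist"); cv2.imwrite("pics/w1.png",f["image"])
# where the cup's rim/base centres should appear in the wrist picture
M=np.array(f["tool_from_camera"]); fl=192/np.tan(np.radians(f["fovy"]/2)); K=np.array([[fl,0,f["cx"]],[0,fl,f["cy"]],[0,0,1]])
for w in([561.5,297,52],[561.5,297,0]):
    c=np.linalg.inv(M)@np.r_[Rt.inv().apply(np.array(w)-P),1]
    print(cv2.projectPoints(c[None,:3],np.zeros(3),np.zeros(3),K,np.array(f["dist"]))[0].ravel())
```

```text
[ 57.1  44.   84.7 -48.9  88.1  45.7] [524.2 365.  107.1] [-179.68   57.81  120.38]
[258.75815208 183.65480627]
[258.98870891 128.63890265]
```

View pics/w1.png

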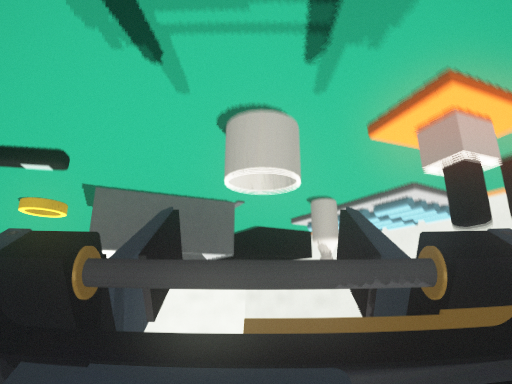

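The wrist view shows the cup's rim at (262,181), about 3 px from the prediction. It is centred between the fingers, and the orange block stays clear on the right. Next comes the approach.

Run:
```python
from plan import *
q,P,Rt=now(); Rg=G(-60,32); g=np.array([563.5,298.5,34]); T=g+19*Rg.apply([0,0,1])
qt,e=ik(T,Rg,q); print(qt.round(1),e)
n=7; rows([(P+(T-P)*k/n,Rg) for k in range(1,n+1)],P,Rt,1)
```

```text
[ 50.1  47.6  92.9 -54.8  77.1  52.2] 5.684341886080802e-14
[[-0.4, -0.1, 0.8, 2, 0.6, 16.9, 1], [0, 0, 0, 2.1, 0.4, 17, 1], [0, 0, 0, 2, 0.5, 16.9, 1], [0, 0, 0, 2, 0.4, 17, 1], [0, 0, 0, 2.1, 0.5, 16.9, 1], [0, 0, 0, 2, 0.4, 17, 1], [0, 0, 0, 2.1, 0.5, 16.9, 1], [0, 0, 0, 0, 0, 0, 1]]
max turn 0.9 shift 17.1
```

step_arm([
  [-0.4,0,0.8,2,0.5,17,1],
  [0,0,0,2,0.5,17,1],
  [0,0,0,2,0.5,17,1],
  [0,0,0,2,0.5,17,1],
  [0,0,0,2,0.5,17,1],
  [0,0,0,2,0.5,17,1],
  [0,0,0,2,0.5,17,1],
  [0,0,0,0,0,0,1],
])

```text
time_s: 7.15
ee_pos: [574.3, 283.9, 32.9]
ee_rot: [178.5, 57.9, 118.5]
force: [1.0, 0.3, 0.0]
gripper_width: 91.2
gripper_force: 0.0
```

step_arm([
  [0,0,0,0,0,0,0.6],
  [0,0,0,0,0,0,0.6],
  [0,0,0,0,0,0,0.6],
  [0,0,0,0,0,0,0.5],
  [0,0,0,0,0,0,0.5],
  [0,0,0,0,0,0,0.5],
  [0,0,0,0,0,0,0.5],
  [0,0,0,0,0,0,0.5],
], force=25)

```text
time_s: 8.15
ee_pos: [574.4, 285.5, 34.3]
ee_rot: [178.2, 57.9, 118.3]
force: [-0.1, 1.2, 3.6]
gripper_width: 64.5
gripper_force: 25.0
```

Run:
```python
from plan import *
from t2 import *
c=np.array([-np.cos(np.radians(32)),0,-np.sin(np.radians(32))])
q,P,Rt=now(); print(q.round(1),P.round(1),Rt.as_euler("xyz",degrees=True).round(1))
import t2; t2.c=c
for az,dn,roll in((-85,10,0),(-85,10,-60),(-85,10,-100),(-85,10,-150),(-90,10,0),(-90,10,-150)):
    Rn=G(az,dn,roll); l,cw=lip(Rn); g=np.array([615,-22,0])-[l[0],l[1],0]+[0,0,90+25-l[2]]
    qq,e=ik(g+19*Rn.apply([0,0,1]),Rn,[23,45,92,-63,94,100+roll])
    print(az,roll,np.degrees(np.arccos(cw[2])).round(0),cw.round(2),"g",g.round(0),qq.round(0),e.round(2),"bodyz",(Rn.apply(B)+g)[:,2].min().round(0))
```

```text
[ 50.   46.7  92.7 -54.9  77.3  52.2] [574.4 285.5  34.3] [178.2  57.9 118.3]
-85 0 22.0 [-0.03  0.37  0.93] g [618. -56. 110.] [ 22.  49.  99. -70.  90.  60.] 0.0 bodyz 83.0
-85 -60 59.0 [0.69 0.51 0.51] g [590. -40. 132.] [ 25.  46. 102. -68.  92.  -0.] 0.0 bodyz 47.0
-85 -100 93.0 [ 0.78  0.62 -0.05] g [602. -32. 146.] [ 25.  45. 100. -68.  93. -43.] 0.0 bodyz 64.0
-85 -150 129.0 [ 0.37  0.68 -0.63] g [617. -18. 150.] [ 25.  46.  97. -68.  94. -95.] 0.0 bodyz 84.0
-90 0 22.0 [0.   0.37 0.93] g [615. -57. 110.] [ 22.  50.  96. -67.  93.  58.] 0.0 bodyz 83.0
-90 -150 129.0 [ 0.42  0.65 -0.63] g [618. -18. 150.] [ 24.  47.  93. -65.  97. -96.] 0.0 bodyz 84.0
```

```bash
cat > pour.py <<'E'
from plan import *
H=44
def lipat(Rn,c):
    cw=Rn.apply(c); dn=np.array([0,0,-1.])+cw[2]*cw; dn/=np.linalg.norm(dn); return cw*(52-H)+30*dn,cw
def tcp(az,dn,roll,c,L):
    Rn=G(az,dn,roll); l,cw=lipat(Rn,c); return L-l+19*Rn.apply([0,0,1]),Rn,np.degrees(np.arccos(cw[2]))
E
python3 - <<'E'
from pour import *
q,P,Rt=now(); c=Rt.inv().apply([0,0,1]); print("c",c.round(3).tolist())
L=np.array([615,-22,125.])
lift=[(P+[0,0,160*k/7],Rt) for k in range(1,8)]
ql,e=ik(*lift[-1],q); print("lift",ql.round(1),e)
Pa,Ra,t=tcp(-85,10,-40,c,L+[0,0,30]); qa,e2=ik(Pa,Ra,[23,45,92,-63,94,20]); print("A",qa.round(1),e2,"tip",t,Pa)
mid=[fk(ql+(qa-ql)*t) for t in np.linspace(0,1,5)]
for p,r in mid: print(p.round(0),np.degrees(np.arccos(r.apply(c)[2])).round(0))
Pe,Re=rows(lift+jpath(ql,qa,9),P,Rt,0.5)
E
```

```text
c [-0.847, 0.017, -0.532]
lift [ 50.   35.8  87.  -53.1  87.1  38.7] 5.1159076974727215e-14
A [ 24.5  42.7 100.8 -68.4  93.2  15.9] 6.04305389478068e-14 tip 43.89892363567229 [596.29741208 -58.65230286 166.73782028]
[574. 285. 194.] nan
[597. 196. 184.] 11.0
[607. 108. 176.] 22.0
[606.  22. 170.] 33.0
[596. -59. 167.] 44.0
[[0, 0, 0, -19.4, 0.4, -12.2, 0.5], [0, 0, 0, -19.3, 0.4, -12.1, 0.5], [0, 0, 0, -19.4, 0.3, -12.2, 0.5], [0, 0, 0, -19.3, 0.4, -12.1, 0.5], [0, 0, 0, -19.4, 0.4, -12.2, 0.5], [0, 0, 0, -19.3, 0.4, -12.1, 0.5], [0, 0, 0, -19.4, 0.4, -12.2, 0.5], [3.1, -2.5, -3, -17.1, -10.1, 36.8, 0.5]]
[[3.1, -2.2, -3.2, -14.9, -11.1, 36.7, 0.5], [3.3, -1.9, -3.2, -12.6, -11.8, 36.4, 0.5], [3.2, -1.7, -3.4, -10.3, -12.4, 36.1, 0.5], [3.3, -1.5, -3.6, -7.9, -12.6, 35.8, 0.5], [3.4, -1.2, -3.6, -5.6, -12.8, 35.5, 0.5], [3.2, -0.9, -3.8, -3.4, -12.5, 35, 0.5], [3.2, -0.7, -3.9, -1.1, -12.2, 34.5, 0.5], [3.2, -0.5, -4, 0.9, -11.6, 33.9, 0.5]]
max turn 5.1 shift 41.8<stdin>:8: RuntimeWarning: invalid value encountered in arccos
```

step_arm([
  [0,0,0,-10,0,-6,0.5],
  [0,0,0,-20,0.5,-12,0.5],
  [0,0,0,-20,0.5,-12,0.5],
  [0,0,0,-20,0.5,-12,0.5],
  [0,0,0,-20,0.5,-12,0.5],
  [0,0,0,-20,0.5,-13,0.5],
  [0,0,0,-20,0.5,-13,0.5],
  [0,0,0,-6,0,-5,0.5],
])

```text
time_s: 9.15
ee_pos: [575.1, 285.6, 196.5]
ee_rot: [177.9, 57.8, 118.1]
force: [-0.6, -0.9, -1.9]
gripper_width: 64.1
gripper_force: 24.9
```

Run:
```python
from pour import *
from workcell import grab_frame,state
import cv2
q,P,Rt=now(); s=state(); print(P.round(1),s["gripper_width"],s["force"])
t=grab_frame("top")["image"][150:255,125:325]
cv2.imwrite("pics/t2.png",cv2.resize(t,None,fx=4,fy=4,interpolation=cv2.INTER_CUBIC))
c=np.array([-0.847,.017,-.532]); L=np.array([615,-22,125.])
Pa,Ra,t=tcp(-85,10,-40,c,L+[0,0,30]); qa,e2=ik(Pa,Ra,[23,45,92,-63,94,20])
p1=jpath(q,qa,10)
seq=[-40,-48,-56,-64,-72,-78,-84]+list(range(-89,-150,-5))
p2=[]
for i,r in enumerate(seq[1:]):
    Pp,Rp,tp=tcp(-85,10,r,c,L+[0,0,max(0,30-6*(i+1))]); qq,e=ik(Pp,Rp,qa); p2.append((Pp,Rp)); print(r,tp.round(0),e<.1,end="; ")
print(len(p1+p2)); rows(p1+p2,P,Rt,.5)
```

```text
[575.1 285.6 196.5] 64.1422779273197 [-0.59052332 -0.9258641  -1.9419783 ]
-48 50.0 True; -56 57.0 True; -64 64.0 True; -72 70.0 True; -78 76.0 True; -84 81.0 True; -89 85.0 True; -94 89.0 True; -99 93.0 True; -104 97.0 True; -109 101.0 True; -114 105.0 True; -119 109.0 True; -124 113.0 True; -129 116.0 True; -134 120.0 True; -139 123.0 True; -144 126.0 True; -149 129.0 True; 29
[[2.8, -2.2, -2.7, -15.3, -9.1, 33.3, 0.5], [2.8, -2.1, -2.8, -13.5, -9.9, 33.1, 0.5], [2.9, -1.8, -3, -11.6, -10.4, 33, 0.5], [3, -1.6, -3, -9.7, -11, 32.7, 0.5], [2.9, -1.5, -3.1, -7.8, -11.2, 32.5, 0.5], [3, -1.2, -3.3, -5.9, -11.4, 32.2, 0.5], [3, -1, -3.3, -4.1, -11.3, 31.9, 0.5], [2.9, -0.8, -3.5, -2.2, -11.1, 31.4, 0.5]]
[[2.9, -0.6, -3.5, -0.5, -10.7, 31.1, 0.5], [2.8, -0.4, -3.7, 1.2, -10.3, 30.6, 0.5], [0, 0, -8, 2.1, 2.8, -1.6, 0.5], [0, 0, -8, 1.2, 3.5, -1.2, 0.5], [0, 0, -8, 0.4, 4.2, -1.1, 0.5], [0, 0, -8, -0.5, 4.6, -0.9, 0.5], [0, 0, -6, -0.5, 5.1, -0.3, 0.5], [0, 0, -6, -2.3, -0.5, -1.4, 0.5]]
[[0, 0, -5, -1.9, -0.5, -1.1, 0.5], [0, 0, -5, -1.9, -0.5, -1.2, 0.5], [0, 0, -5, -1.9, -0.5, -1.2, 0.5], [0, 0, -5, -1.8, -0.4, -1.1, 0.5], [0, 0, -5, -1.7, -0.5, -1.2, 0.5], [0, 0, -5, -1.7, -0.4, -1.3, 0.5], [0, 0, -5, -1.6, -0.4, -1.3, 0.5], [0, 0, -5, -1.6, -0.3, -1.3, 0.5]]
[[0, 0, -5, -1.3, -0.2, -1.4, 0.5], [0, 0, -5, -1.3, -0.2, -1.5, 0.5], [0, 0, -5, -1.1, 0.1, -1.4, 0.5], [0, 0, -5, -1, 0.2, -1.5, 0.5], [0, 0, -5, -0.7, 0.4, -1.6, 0.5], [0, 0, 0, 0, 0, 0, 0.5], [0, 0, 0, 0, 0, 0, 0.5], [0, 0, 0, 0, 0, 0, 0.5]]
max turn 8.0 shift 37.8
```

View pics/t2.png

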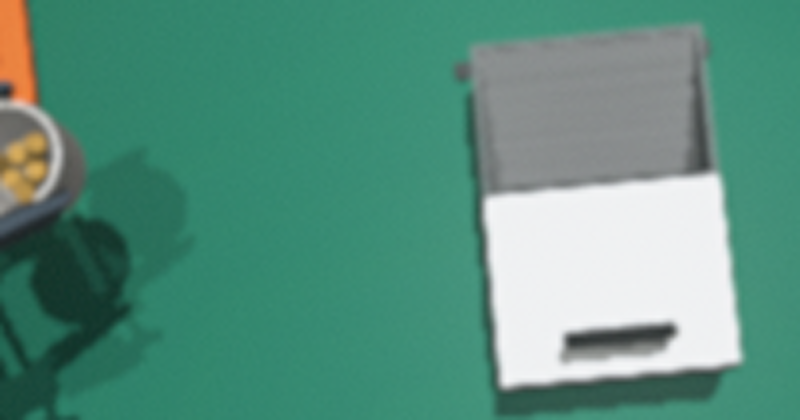

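The cup is lifted, with its rim at about (10,160) in the crop and the spacers still inside. Next I carry it over the mouth and begin to tip it.

step_arm([
  [2.8,-2.2,-2.7,-15.3,-9.1,33.3,0.5],
  [2.8,-2.1,-2.8,-13.5,-9.9,33.1,0.5],
  [2.9,-1.8,-3,-11.6,-10.4,33,0.5],
  [3,-1.6,-3,-9.7,-11,32.7,0.5],
  [2.9,-1.5,-3.1,-7.8,-11.2,32.5,0.5],
  [3,-1.2,-3.3,-5.9,-11.4,32.2,0.5],
  [3,-1,-3.3,-4.1,-11.3,31.9,0.5],
  [2.9,-0.8,-3.5,-2.2,-11.1,31.4,0.5],
])

```text
time_s: 10.2
ee_pos: [604.7, 4.4, 167.2]
ee_rot: [-115.0, 55.1, 168.1]
force: [0.6, 0.9, -2.4]
gripper_width: 64.5
gripper_force: 24.9
```

step_arm([
  [2.9,-0.6,-3.5,-0.5,-10.7,31.1,0.5],
  [2.8,-0.4,-3.7,1.2,-10.3,30.6,0.5],
  [0,0,-8,2.1,2.8,-1.6,0.5],
  [0,0,-8,1.2,3.5,-1.2,0.5],
  [0,0,-8,0.4,4.2,-1.1,0.5],
  [0,0,-8,-0.5,4.6,-0.9,0.5],
  [0,0,-6,-0.5,5,-0.3,0.5],
  [0,0,0,0,0,0,0.5],
])

```text
time_s: 11.2
ee_pos: [603.9, -50.0, 146.3]
ee_rot: [-100.1, 11.6, -177.0]
force: [1.2, 0.2, -1.4]
gripper_width: 64.5
gripper_force: 24.9
```

Run:
```python
from pour import *
from workcell import grab_frame,state
import cv2
q,P,Rt=now(); s=state(); c=np.array([-0.847,.017,-.532])
l,cw=lipat(Rt,c); print(P.round(1),"lip",(P-19*Rt.apply([0,0,1])+l).round(1),"tip",np.degrees(np.arccos(cw[2])),s["gripper_width"],s["force"].round(1))
a=grab_frame("top")["image"][120:265,180:340]; b=grab_frame("side")["image"][120:265,180:340]
cv2.imwrite("pics/p1.png",cv2.resize(np.hstack([a,b]),None,fx=2.5,fy=2.5,interpolation=cv2.INTER_CUBIC))
```

```text
[603.9 -50.  146.3] lip [614.5 -22.5 122.5] tip 75.76378734291707 64.45521538593694 [ 1.2  0.2 -1.4]
```

View pics/p1.png

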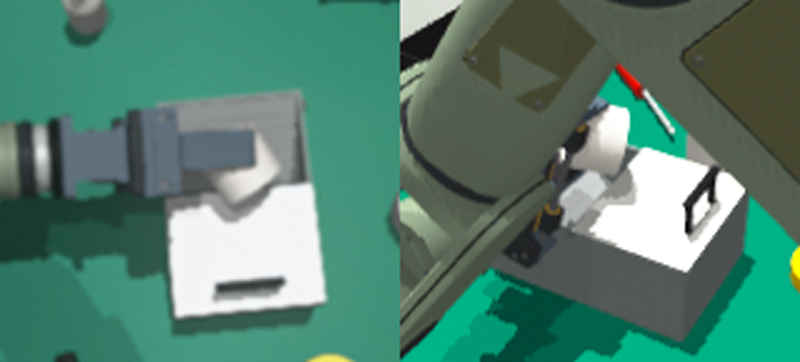

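The cup hangs tipped over the mouth, at (250,175) in the left half, and the body is beside the box. I continue the pour slowly.

step_arm([
  [0,0,-6,-2.3,-0.5,-1.4,0.5],
  [0,0,-5,-1.9,-0.5,-1.1,0.5],
  [0,0,-5,-1.9,-0.5,-1.2,0.5],
  [0,0,-5,-1.9,-0.5,-1.2,0.5],
  [0,0,-5,-1.8,-0.4,-1.1,0.5],
  [0,0,-5,-1.7,-0.5,-1.2,0.5],
  [0,0,-5,-1.7,-0.4,-1.3,0.5],
  [0,0,-5,-1.6,-0.4,-1.3,0.5],
])

```text
time_s: 12.3
ee_pos: [617.8, -39.6, 151.6]
ee_rot: [-101.3, -28.8, -169.5]
force: [-0.3, 0.5, -1.5]
gripper_width: 64.9
gripper_force: 24.9
```

step_arm([
  [0,0,-5,-1.6,-0.3,-1.3,0.5],
  [0,0,-5,-1.3,-0.2,-1.4,0.5],
  [0,0,-5,-1.3,-0.2,-1.5,0.5],
  [0,0,-5,-1.1,0.1,-1.4,0.5],
  [0,0,-5,-1,0.2,-1.5,0.5],
  [0,0,-5,-0.7,0.4,-1.6,0.5],
  [0,0,0,0,0,0,0.5],
  [0,0,0,0,0,0,0.5],
])

```text
time_s: 13.3
ee_pos: [622.1, -29.9, 148.7]
ee_rot: [-108.8, -57.7, -159.0]
force: [-0.4, -0.3, -0.9]
gripper_width: 64.3
gripper_force: 24.9
```

Run:
```python
from pour import *
from workcell import grab_frame,state
import cv2
q,P,Rt=now(); s=state(); c=np.array([-0.847,.017,-.532])
l,cw=lipat(Rt,c); print(q.round(0),P.round(1),"lip",(P-19*Rt.apply([0,0,1])+l).round(1),"tip",np.degrees(np.arccos(cw[2])),s["gripper_width"],s["force"].round(1))
for n in("top","side","wrist"): cv2.imwrite(f"pics/q_{n}.png",grab_frame(n)["image"])
a=cv2.imread("pics/q_top.png")[120:265,180:340]; b=cv2.imread("pics/q_side.png")[120:265,180:340]
def brass(n):
    h=cv2.cvtColor(cv2.imread(f"pics/q_{n}.png"),cv2.COLOR_BGR2HSV); m=cv2.inRange(h,(12,90,70),(25,230,255)); k,_,st,ce=cv2.connectedComponentsWithStats(m)
    return [(ce[i].round().astype(int).tolist(),int(st[i,4])) for i in range(1,k) if st[i,4]>3][:15]
print(brass("top"),brass("wrist"))
cv2.imwrite("pics/p2.png",cv2.resize(np.hstack([a,b]),None,fx=2.5,fy=2.5,interpolation=cv2.INTER_CUBIC))
```

```text
[ 26.  46.  96. -68.  95. -94.] [622.1 -29.9 148.7] lip [614.5 -22.6 123.7] tip 129.25605074189377 64.3390057705823 [-0.4 -0.3 -0.9]
[([404, 57], 1749), ([149, 59], 383), ([37, 63], 838), ([127, 139], 5), ([117, 144], 159), ([130, 144], 4), ([100, 149], 4), ([231, 153], 5), ([101, 162], 24), ([227, 184], 134)] [([317, 38], 6620), ([412, 1], 6), ([422, 7], 34), ([415, 9], 21), ([420, 11], 4), ([421, 16], 12), ([417, 20], 6), ([200, 159], 369), ([126, 271], 282), ([389, 273], 658), ([346, 323], 5194)]
```

View pics/p2.png

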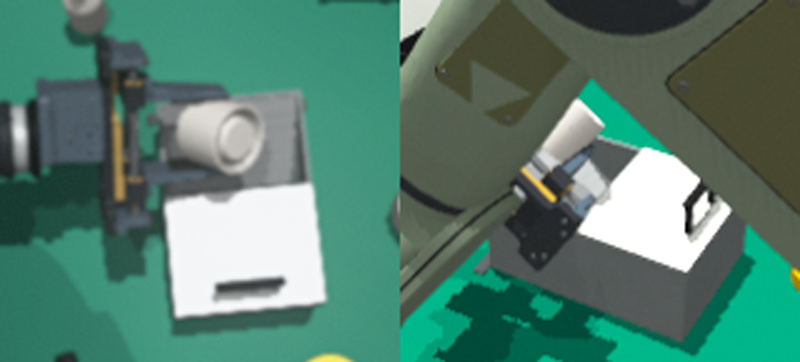

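The cup is tipped to 129 degrees over the mouth at (215,140) in the left half, and no brass shows outside the box. Next I bring it back upright above its old place.

Run:
```python
from pour import *
q,P,Rt=now()
Rl=R.from_euler("xyz",[178.0,57.9,118.2],degrees=True); Pl=np.array([574.5,285.5,196])
ql,e=ik(Pl,Rl,[50,36,87,-53,87,39])
up=[(P+[0,0,15*k],Rt) for k in(1,2,3)]; qu,e2=ik(*up[-1],q); print(e,e2,ql.round(0))
path=jpath(qu,ql,18)
B=np.array([[sx*38,sy*89,-79-L] for sx in(-1,1) for sy in(-1,1) for L in(0,100)])
for p,r in path[::3]: print(p.round(0),"bodymin z",(r.apply(B)+p)[:,2].min().round(0))
rows(up+path,P,Rt,.5)
```

```text
2.2737367544323207e-14 5.216109677600169e-13 [ 50.  36.  87. -53.  87.  39.]
[623. -13. 193.] bodymin z 124.0
[624.  37. 192.] bodymin z 119.0
[621.  89. 192.] bodymin z 131.0
[614. 142. 192.] bodymin z 132.0
[603. 196. 192.] bodymin z 149.0
[587. 250. 194.] bodymin z 180.0
[[0, 0, 0, 12.7, -7.6, -2.6, 0.5], [0, 0, 0, 12.7, -7.6, -2.6, 0.5], [0, 0, 0, 12.6, -7.5, -2.6, 0.5], [0.3, -1.7, 8, -4, -0.4, -16, 0.5], [0, -1.6, 8.1, -4.3, 0.4, -16.2, 0.5], [-0.2, -1.7, 8, -4.3, 1.3, -16.3, 0.5], [-0.5, -1.7, 7.9, -4.4, 2.2, -16.3, 0.5], [-0.6, -1.6, 8, -4.1, 3.1, -16.4, 0.5]]
[[-0.9, -1.5, 7.9, -3.7, 4, -16.4, 0.5], [-1.1, -1.4, 7.9, -3.2, 4.8, -16.5, 0.5], [-1.3, -1.2, 7.9, -2.5, 5.5, -16.6, 0.5], [-1.5, -1, 7.8, -1.6, 6.2, -16.6, 0.5], [-1.6, -0.9, 7.8, -0.7, 6.6, -16.6, 0.5], [-1.8, -0.6, 7.8, 0.4, 7, -16.7, 0.5], [-1.8, -0.3, 7.8, 1.6, 7.2, -16.7, 0.5], [-1.8, -0.1, 7.8, 2.8, 7.2, -16.7, 0.5]]
[[-1.9, 0.1, 7.7, 4, 6.9, -16.7, 0.5], [-1.8, 0.5, 7.7, 5.3, 6.5, -16.8, 0.5], [-1.8, 0.6, 7.6, 6.4, 5.9, -16.7, 0.5], [-1.6, 1, 7.7, 7.5, 5, -16.8, 0.5], [-1.5, 1.1, 7.6, 8.4, 3.9, -16.7, 0.5], [0, 0, 0, 0, 0, 0, 0.5], [0, 0, 0, 0, 0, 0, 0.5], [0, 0, 0, 0, 0, 0, 0.5]]
max turn 8.3 shift 19.1
```

step_arm([
  [0,0,0,12.7,-7.6,-2.6,0.5],
  [0,0,0,12.7,-7.6,-2.6,0.5],
  [0,0,0,12.6,-7.5,-2.6,0.5],
  [0.3,-1.7,8,-4,-0.4,-16,0.5],
  [0,-1.6,8.1,-4.3,0.4,-16.2,0.5],
  [-0.2,-1.7,8,-4.3,1.3,-16.3,0.5],
  [-0.5,-1.7,7.9,-4.4,2.2,-16.3,0.5],
  [-0.6,-1.6,8,-4.1,3.1,-16.4,0.5],
])

```text
time_s: 14.45
ee_pos: [623.0, 55.1, 193.0]
ee_rot: [-106.7, -16.7, -163.8]
force: [1.0, -0.3, -0.5]
gripper_width: 64.5
gripper_force: 24.9
```

step_arm([
  [-0.9,-1.5,7.9,-3.7,4,-16.4,0.5],
  [-1.1,-1.4,7.9,-3.2,4.8,-16.5,0.5],
  [-1.3,-1.2,7.9,-2.5,5.5,-16.6,0.5],
  [-1.5,-1,7.8,-1.6,6.2,-16.6,0.5],
  [-1.6,-0.9,7.8,-0.7,6.6,-16.6,0.5],
  [-1.8,-0.6,7.8,0.4,7,-16.7,0.5],
  [-1.8,-0.3,7.8,1.6,7.2,-16.7,0.5],
  [-1.8,-0.1,7.8,2.8,7.2,-16.7,0.5],
])

```text
time_s: 15.45
ee_pos: [602.3, 196.2, 193.5]
ee_rot: [-126.7, 43.0, 175.5]
force: [0.0, -0.1, -0.9]
gripper_width: 64.4
gripper_force: 24.9
```

step_arm([
  [-1.9,0.1,7.7,4,6.9,-16.7,0.5],
  [-1.8,0.5,7.7,5.3,6.5,-16.8,0.5],
  [-1.8,0.6,7.6,6.4,5.9,-16.7,0.5],
  [-1.6,1,7.7,7.5,5,-16.8,0.5],
  [-1.5,1.1,7.6,8.4,3.9,-16.7,0.5],
  [0,0,0,0,0,0,0.5],
  [0,0,0,0,0,0,0.5],
  [0,0,0,0,0,0,0.5],
])

```text
time_s: 16.45
ee_pos: [574.6, 284.7, 196.0]
ee_rot: [178.3, 57.9, 118.4]
force: [-0.1, 0.6, -1.1]
gripper_width: 64.6
gripper_force: 24.9
```

Run:
```python
from pour import *
from workcell import grab_frame,state
import cv2
q,P,Rt=now(); c=np.array([-0.847,.017,-.532])
print(P.round(1),Rt.as_euler("xyz",degrees=True).round(1),"cup axis",Rt.apply(c).round(3))
T=np.array([574.4,285.5,34.3+0.5]); Rg=R.from_euler("xyz",[178.2,57.9,118.3],degrees=True)
n=15; rows([(P+(T-P)*k/n,Rg) for k in range(1,n+1)],P,Rt,.5)
a=grab_frame("top")["image"]; s=grab_frame("side")["image"]
cv2.imwrite("pics/p3.png",np.hstack([cv2.resize(a[125:255,85:325],None,fx=2.2,fy=2.2,interpolation=cv2.INTER_CUBIC)[:280],cv2.resize(s[165:295,200:320],None,fx=2.2,fy=2.2,interpolation=cv2.INTER_CUBIC)[:280]]))
```

```text
[574.6 284.7 196. ] [178.3  57.9 118.4] cup axis [0.    0.002 1.   ]
[[0, 0, 0, 9.1, -0.2, 5.7, 0.5], [0, 0, 0, 9.2, -0.1, 5.6, 0.5], [0, 0, 0, 9.1, -0.2, 5.7, 0.5], [0, 0, 0, 9.1, -0.1, 5.6, 0.5], [0, 0, 0, 9.2, -0.2, 5.7, 0.5], [0, 0, 0, 9.1, -0.2, 5.7, 0.5], [0, 0, 0, 9.1, -0.1, 5.6, 0.5], [0, 0, 0, 9.2, -0.2, 5.7, 0.5]]
[[0, 0, 0, 9.1, -0.1, 5.6, 0.5], [0, 0, 0, 9.1, -0.2, 5.7, 0.5], [0, 0, 0, 9.2, -0.2, 5.6, 0.5], [0, 0, 0, 9.1, -0.1, 5.7, 0.5], [0, 0, 0, 9.1, -0.2, 5.7, 0.5], [0, 0, 0, 9.2, -0.1, 5.6, 0.5], [0, 0, 0, 9.1, -0.2, 5.7, 0.5], [0, 0, 0, 0, 0, 0, 0.5]]
max turn 0.0 shift 10.8
```

View pics/p3.png

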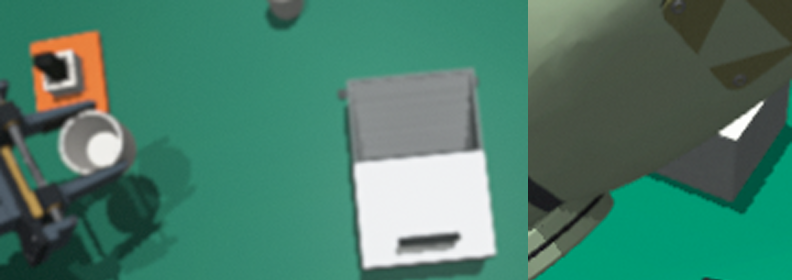

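The cup is empty at (90,145) and upright, and no spacer lies outside the dispenser. I lower it.

step_arm([
  [0,0,0,16,0,10,0.5],
  [0,0,0,16,0,10,0.5],
  [0,0,0,16,0,10,0.5],
  [0,0,0,16,0,10,0.5],
  [0,0,0,16,0,10,0.5],
  [0,0,0,16,0,10,0.5],
  [0,0,0,16,0,10,0.5],
  [0,0,0,12,0,7,0.5],
])

```text
time_s: 17.55
ee_pos: [576.3, 287.3, 48.6]
ee_rot: [178.2, 57.9, 118.3]
force: [0.7, -0.7, -0.9]
gripper_width: 64.3
gripper_force: 24.9
```

Run:
```python
from pour import *
from workcell import state
q,P,Rt=now(); c=np.array([-0.847,.017,-.532]); print(P.round(1),Rt.apply(c).round(3),state()["force"].round(1))
```

```text
[576.3 287.3  48.6] [-0.     0.001  1.   ] [ 0.7 -0.7 -0.9]
```

step_arm([
  [0,0,0,3.4,0,2.1,0.5],
  [0,0,0,3.4,0,2.1,0.5],
  [0,0,0,1.7,0,1.1,0.5],
  [0,0,0,1.7,0,1.1,0.5],
  [0,0,0,0.8,0,0.5,0.5],
  [0,0,0,0,0,0,0.5],
  [0,0,0,0,0,0,0.5],
  [0,0,0,0,0,0,0.5],
])

```text
time_s: 18.55
ee_pos: [576.6, 287.5, 37.1]
ee_rot: [178.1, 57.9, 118.3]
force: [0.3, 0.3, -0.4]
gripper_width: 64.6
gripper_force: 24.9
```

step_arm([
  [0,0,0,0.8,0,0.5,0.5],
  [0,0,0,0.4,0,0.3,0.5],
  [0,0,0,0.4,0,0.3,0.5],
  [0,0,0,0.4,0,0.3,0.5],
  [0,0,0,0.4,0,0.3,0.5],
  [0,0,0,0,0,0,0.5],
  [0,0,0,0,0,0,0.5],
  [0,0,0,0,0,0,0.5],
])

```text
time_s: 19.55
ee_pos: [576.7, 287.3, 34.3]
ee_rot: [178.1, 57.9, 118.3]
force: [-0.9, 0.2, 1.5]
gripper_width: 64.7
gripper_force: 24.9
```

step_arm([
  [0,0,0,0,0,0,0.75],
  [0,0,0,0,0,0,0.8],
  [0,0,0,0,0,0,0.9],
  [0,0,0,0,0,0,1],
  [0,0,0,0,0,0,1],
  [0,0,0,0,0,0,1],
  [0,0,0,0,0,0,1],
  [0,0,0,0,0,0,1],
])

```text
time_s: 20.55
ee_pos: [576.7, 287.3, 34.1]
ee_rot: [178.1, 57.9, 118.3]
force: [-0.5, -1.0, -0.4]
gripper_width: 90.9
gripper_force: 0.0
```

Run:
```python
from plan import *
q,P,Rt=now(); print(q.round(1),P.round(1))
yaw=5.37; D=np.array([559.2,-44.8,0]); Rd=rz(yaw)
bar0=D+Rd.apply([-88,0,128])
def flap(th,tilt):
    # bar centre at flap angle th; tool points down, tilted `tilt` deg so its tip leans forward (+x); fingers close in the xz plane
    t=np.radians(th); b=D+Rd.apply([10+(-98*np.cos(t)+38*np.sin(t)),0,90+98*np.sin(t)+38*np.cos(t)])
    a=np.radians(tilt); d=np.array([np.sin(a),0,-np.cos(a)]); y=np.array([np.cos(a),0,np.sin(a)])
    return b,d,y
for sgn in(1,-1):
  for th,tilt in((0,30),(0,0),(45,0),(45,-15),(45,-30)):
    b,d,y=flap(th,tilt); y=sgn*y; M=Rd*R.from_matrix(np.c_[np.cross(y,d),y,d])
    T=b+19*M.apply([0,0,1]); best=None
    for q0 in([-6,15,100,0,60,0],[-6,15,100,0,60,140],[-6,15,100,0,60,-140],[-6,40,100,-40,60,60]):
        s,e=ik(T,M,q0)
        if best is None or e<best[1]: best=(s,e)
    print(sgn,th,tilt,b.round(0),T.round(0),best[0].round(0),best[1].round(2))
```

```text
[ 50.   46.9  92.3 -54.9  77.4  52. ] [576.7 287.3  34.1]
1 0 30 [472. -53. 128.] [481. -52. 112.] [-14.   6. 132.  36.  17. -52.] 0.0
1 0 0 [472. -53. 128.] [472. -53. 109.] [ -8.  15. 111.   0.  54. -13.] 0.0
1 45 0 [527. -48. 186.] [527. -48. 167.] [ -6.  16. 100.   0.  64. -12.] 0.0
1 45 -15 [527. -48. 186.] [522. -48. 168.] [-5. 24. 90. -3. 81. -9.] 0.0
1 45 -30 [527. -48. 186.] [517. -49. 170.] [-4. 32. 81. -5. 97. -8.] 0.0
-1 0 30 [472. -53. 128.] [481. -52. 112.] [-14.   6. 132.  36.  17. 128.] 0.0
-1 0 0 [472. -53. 128.] [472. -53. 109.] [-16.  14. 114.  11.  51. 147.] 7.2
-1 45 0 [527. -48. 186.] [527. -48. 167.] [-15.  15. 103.  11.  61. 147.] 8.14
-1 45 -15 [527. -48. 186.] [522. -48. 168.] [-13.  22.  93.   6.  78. 147.] 13.95
-1 45 -30 [527. -48. 186.] [517. -49. 170.] [-10.  30.  82.  -1.  95. 147.] 19.51
```

```bash
cat > flapk.py <<'E'
from plan import *
D=np.array([559.2,-44.8,0]); Rd=rz(5.37)
def flap(th,tilt,dx=0,dz=0):
    t,a=np.radians([th,tilt]); d=np.array([np.sin(a),0,-np.cos(a)]); y=np.array([np.cos(a),0,np.sin(a)])
    M=Rd*R.from_matrix(np.c_[np.cross(y,d),y,d])
    b=D+Rd.apply([10+(-98*np.cos(t)+38*np.sin(t))+dx,0,90+98*np.sin(t)+38*np.cos(t)+dz])
    return b+19*M.apply([0,0,1]),M
E
python3 - <<'E'
from flapk import *
q,P,Rt=now(); d=Rt.apply([0,0,1])
ret=[(P-d*16*k,Rt) for k in range(1,8)]; qr,e=ik(*ret[-1],q)
mid=qr.copy(); mid[1]-=20
H=flap(0,12,0,90); qh,e2=ik(*H,[-8,10,111,0,45,-13]); print(e,e2,qr.round(0),qh.round(0),H[0])
path=jpath(qr,mid,5)+jpath(mid,qh,20)
for p,r in path[4::4]: print(p.round(0),end="")
print(); rows(ret+path,P,Rt,1)
E
```

```text
6.821210263296962e-14 1.1596057447604834e-12 [ 57.  45.  85. -49.  87.  48.] [-10.   4. 111.   4.  53. -17.] [475.51920749 -52.66595934 199.41519559]
[518. 352. 301.][535. 241. 259.][528. 147. 228.][511.  71. 207.][492.   8. 198.][476. -53. 199.]
[[0, 0, 0, 0, 0, -16, 1], [0, 0, 0, 0, 0, -16, 1], [0, 0, 0, 0, 0, -16, 1], [0, 0, 0, 0, 0, -16, 1], [0, 0, 0, 0, 0, -16, 1], [0, 0, 0, 0, 0, -16, 1], [0, 0, 0, 0, 0, -16, 1], [-1.9, 1.8, 3, -34.9, 2.4, -22.9, 1]]
[[-1.8, 1.9, 3.1, -34.9, 2.3, -22.8, 1], [-1.9, 1.8, 3, -34.9, 2.4, -22.9, 1], [-1.9, 1.8, 3, -34.9, 2.4, -22.9, 1], [-1.8, 1.8, 3.1, -34.9, 2.3, -22.9, 1], [3.2, 2, -1.2, -13.4, -10.5, 27.3, 1], [3, 2.2, -0.9, -13.5, -10.7, 25.6, 1], [2.7, 2.3, -0.7, -13.8, -10.8, 23.8, 1], [2.5, 2.5, -0.4, -13.8, -10.8, 22, 1]]
[[2.2, 2.6, -0.3, -13.8, -10.8, 20.3, 1], [1.9, 2.7, -0.1, -13.9, -10.8, 18.5, 1], [1.6, 2.8, 0.1, -13.8, -10.8, 16.8, 1], [1.2, 2.8, 0.3, -13.7, -10.6, 15, 1], [1, 2.8, 0.4, -13.6, -10.4, 13.4, 1], [0.6, 2.7, 0.6, -13.6, -10.1, 11.7, 1], [0.4, 2.8, 0.8, -13.4, -9.9, 10.1, 1], [0, 2.6, 0.9, -13.4, -9.5, 8.5, 1]]
[[-0.3, 2.5, 1, -13.4, -9.1, 7, 1], [-0.6, 2.4, 1.1, -13.5, -8.6, 5.5, 1], [-0.8, 2.2, 1.2, -13.4, -8.2, 4.1, 1], [-1.1, 2, 1.4, -13.6, -7.7, 2.8, 1], [-1.3, 1.8, 1.4, -13.8, -7.2, 1.6, 1], [-1.6, 1.5, 1.5, -14, -6.6, 0.3, 1], [-1.7, 1.3, 1.5, -14.3, -6.2, -0.7, 1], [-1.9, 1.1, 1.7, -14.7, -5.7, -1.8, 1]]
max turn 4.1 shift 41.8
```

step_arm([
  [0,0,0,0,0,-16,1],
  [0,0,0,0,0,-16,1],
  [0,0,0,0,0,-16,1],
  [0,0,0,0,0,-16,1],
  [0,0,0,0,0,-16,1],
  [0,0,0,0,0,-16,1],
  [0,0,0,0,0,-16,1],
  [-1.9,1.8,3,-34.9,2.4,-22.9,1],
])

```text
time_s: 21.55
ee_pos: [528.4, 371.5, 132.9]
ee_rot: [172.3, 55.9, 113.5]
force: [0.0, 0.2, 1.4]
gripper_width: 91.0
gripper_force: 0.0
```

step_arm([
  [-1.8,1.9,3.1,-34.9,2.3,-22.8,1],
  [-1.9,1.8,3,-34.9,2.4,-22.9,1],
  [-1.9,1.8,3,-34.9,2.4,-22.9,1],
  [-1.8,1.8,3.1,-34.9,2.3,-22.9,1],
  [3.2,2,-1.2,-13.4,-10.5,27.3,1],
  [3,2.2,-0.9,-13.5,-10.7,25.6,1],
  [2.7,2.3,-0.7,-13.8,-10.8,23.8,1],
  [2.5,2.5,-0.4,-13.8,-10.8,22,1],
])

```text
time_s: 22.55
ee_pos: [534.7, 239.9, 259.5]
ee_rot: [169.7, 37.6, 106.1]
force: [0.1, -0.4, 0.2]
gripper_width: 91.1
gripper_force: 0.0
```

step_arm([
  [2.2,2.6,-0.3,-13.8,-10.8,20.3,1],
  [1.9,2.7,-0.1,-13.9,-10.8,18.5,1],
  [1.6,2.8,0.1,-13.8,-10.8,16.8,1],
  [1.2,2.8,0.3,-13.7,-10.6,15,1],
  [1,2.8,0.4,-13.6,-10.4,13.4,1],
  [0.6,2.7,0.6,-13.6,-10.1,11.7,1],
  [0.4,2.8,0.8,-13.4,-9.9,10.1,1],
  [0,2.6,0.9,-13.4,-9.5,8.5,1],
])

```text
time_s: 23.55
ee_pos: [510.6, 70.5, 207.6]
ee_rot: [178.4, 15.8, 104.9]
force: [-0.1, 0.0, 0.5]
gripper_width: 90.8
gripper_force: 0.0
```

step_arm([
  [-0.3,2.5,1,-13.4,-9.1,7,0.5],
  [-0.6,2.4,1.1,-13.5,-8.6,5.5,0.5],
  [-0.8,2.2,1.2,-13.4,-8.2,4.1,0.5],
  [-1.1,2,1.4,-13.6,-7.7,2.8,0.5],
  [-1.3,1.8,1.4,-13.8,-7.2,1.6,0.5],
  [-1.6,1.5,1.5,-14,-6.6,0.3,0.5],
  [-1.7,1.3,1.5,-14.3,-6.2,-0.7,0.5],
  [-1.9,1.1,1.7,-14.7,-5.7,-1.8,0.5],
])

```text
time_s: 24.55
ee_pos: [475.2, -52.9, 199.8]
ee_rot: [168.0, -0.1, 95.4]
force: [1.1, -0.0, 1.1]
gripper_width: 45.2
gripper_force: 0.0
```

Run:
```python
from flapk import *
from workcell import grab_frame,state
import cv2
q,P,Rt=now(); H=flap(0,12,0,90); print(q.round(1),P.round(1),H[0].round(1),np.degrees((Rt.inv()*H[1]).magnitude()))
f=grab_frame("wrist"); M=np.linalg.inv(np.array(f["tool_from_camera"])); fl=192/np.tan(np.radians(f["fovy"]/2)); K=np.array([[fl,0,f["cx"]],[0,fl,f["cy"]],[0,0,1]])
im=f["image"].copy(); cv2.imwrite("pics/w2raw.png",im)
W=[D+Rd.apply(p) for p in([-88,35.5,128],[-88,-35.5,128],[-88,0,128],[-110,75,93],[-110,-75,93],[10,75,93],[10,-75,93])]
C=np.array([(M@np.r_[Rt.inv().apply(w-P),1])[:3] for w in W]); u=cv2.projectPoints(C,np.zeros(3),np.zeros(3),K,np.array(f["dist"]))[0][:,0]
print(u.round(1).tolist(),"depth",C[:,2].round(0))
for p in u:
    if 0<p[0]<512 and 0<p[1]<384: cv2.drawMarker(im,tuple(int(round(v)) for v in p),(0,0,255),0,8,1)
t=grab_frame("top")["image"][150:255,60:340]
t=cv2.resize(t,(512,192),interpolation=cv2.INTER_CUBIC)
cv2.imwrite("pics/w2.png",np.vstack([im,t]))
```

```text
[-10.    4.3 111.2   4.   53.  -17.5] [475.2 -52.9 199.8] [475.5 -52.7 199.4] 0.0739693735739808
[[235.6, 152.0], [237.4, 238.6], [236.5, 197.0], [202.2, 98.5], [209.8, 263.8], [338.2, 98.8], [328.8, 251.5]] depth [242. 261. 252. 260. 300. 284. 324.]
```

View pics/w2.png

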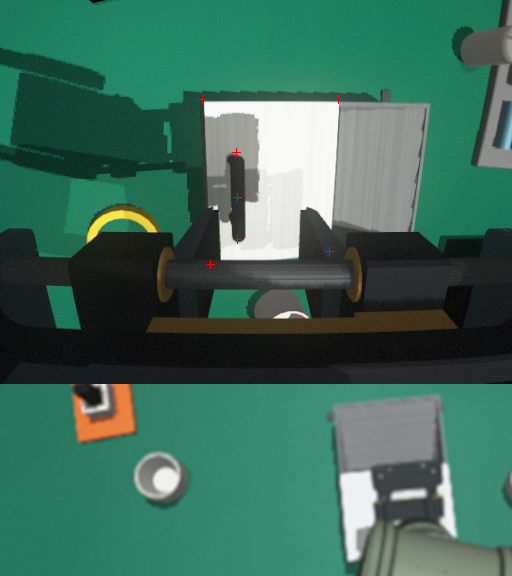

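The red markers at (236,152), (236,197) and (237,239) lie right on the bar, and in the lower part the cup stands empty at (160,478). I descend and grip the bar.

Run:
```python
from flapk import *
q,P,Rt=now(); T,M=flap(0,12)
rows([(P+(T-P)*k/7,M) for k in range(1,8)],P,Rt,.5)
n=24; path=[flap(46*k/n,12-44*k/n) for k in range(1,n+1)]
qq=ik(T,M,q)[0]
for p,m in path[::6]: qq,e=ik(p,m,qq); print(qq.round(0),e.round(3))
rows(path,T,M,.0)
```

```text
[[0, 0, -0.1, 0.1, -2.5, 12.7, 0.5], [0, 0, 0, 0.2, -2.5, 12.6, 0.5], [0, 0, 0, 0.1, -2.5, 12.7, 0.5], [0, 0, 0, 0.1, -2.5, 12.6, 0.5], [0, 0, 0, 0.1, -2.5, 12.7, 0.5], [0, 0, 0, 0.2, -2.5, 12.6, 0.5], [0, 0, 0, 0.1, -2.5, 12.7, 0.5], [0, 0, 0, 0, 0, 0, 0.5]]
max turn 0.1 shift 12.9
[ -9.  11. 118.   4.  42. -18.] 0.0
[ -7.  15. 108.  -0.  58. -13.] 0.0
[ -6.  20.  98.  -2.  73. -10.] 0.0
[-4. 27. 88. -4. 88. -9.] 0.0
[[1.8, 0, 0, 0, 1.4, -2.9, 0.0], [1.9, 0, 0, 0, 1.3, -2.9, 0.0], [1.8, 0, 0, 0, 1.4, -2.9, 0.0], [1.8, 0, 0, 0, 1.4, -3, 0.0], [1.9, 0, 0, 0, 1.4, -2.9, 0.0], [1.8, 0, 0, 0, 1.4, -2.9, 0.0], [1.8, 0, 0, 0, 1.4, -2.9, 0.0], [1.9, 0, 0, 0, 1.3, -2.9, 0.0]]
[[1.8, 0, 0, 0, 1.4, -2.9, 0.0], [1.8, 0, 0, 0, 1.5, -2.9, 0.0], [1.9, 0, 0, 0, 1.4, -2.9, 0.0], [1.8, 0, 0, 0, 1.4, -2.8, 0.0], [1.8, 0, 0, 0, 1.4, -2.9, 0.0], [1.9, 0, 0, 0, 1.4, -2.9, 0.0], [1.8, 0, 0, 0, 1.4, -2.9, 0.0], [1.8, 0, 0, 0, 1.5, -2.9, 0.0]]
[[1.9, 0, 0, 0, 1.4, -2.8, 0.0], [1.8, 0, 0, 0, 1.4, -2.9, 0.0], [1.8, 0, 0, 0, 1.5, -2.9, 0.0], [1.9, 0, 0, 0, 1.4, -2.8, 0.0], [1.8, 0, 0, 0, 1.5, -2.9, 0.0], [1.8, 0, 0, 0, 1.4, -2.8, 0.0], [1.9, 0, 0, 0, 1.5, -2.9, 0.0], [1.8, 0, 0, 0, 1.4, -2.9, 0.0]]
max turn 1.9 shift 3.3
```

step_arm([
  [0,0,0,0.1,-2.5,12.6,0.5],
  [0,0,0,0.1,-2.5,12.6,0.5],
  [0,0,0,0.1,-2.5,12.6,0.5],
  [0,0,0,0.1,-2.5,12.6,0.5],
  [0,0,0,0.1,-2.5,12.6,0.5],
  [0,0,0,0.1,-2.5,12.6,0.5],
  [0,0,0,0.1,-2.5,12.6,0.5],
  [0,0,0,0,0,0,0.5],
])

```text
time_s: 25.65
ee_pos: [475.9, -51.7, 108.3]
ee_rot: [168.2, -0.1, 95.3]
force: [-0.3, -0.5, -0.1]
gripper_width: 45.7
gripper_force: 0.0
```

step_arm([
  [0,0,0,0,0,0,0.3],
  [0,0,0,0,0,0,0.2],
  [0,0,0,0,0,0,0.1],
  [0,0,0,0,0,0,0],
  [0,0,0,0,0,0,0],
  [0,0,0,0,0,0,0],
  [0,0,0,0,0,0,0],
  [0,0,0,0,0,0,0],
], force=20)

```text
time_s: 26.65
ee_pos: [477.1, -51.8, 109.8]
ee_rot: [168.0, -0.0, 95.3]
force: [0.9, 1.3, 3.1]
gripper_width: 9.9
gripper_force: 20.0
```

step_arm([
  [1.8,0,0,0,1.4,-2.9,0],
  [1.9,0,0,0,1.4,-2.9,0],
  [1.8,0,0,0,1.4,-2.9,0],
  [1.8,0,0,0,1.4,-2.9,0],
  [1.9,0,0,0,1.4,-2.9,0],
  [1.8,0,0,0,1.4,-2.9,0],
  [1.8,0,0,0,1.4,-2.9,0],
  [1.9,0,0,0,1.4,-2.9,0],
])

```text
time_s: 27.65
ee_pos: [484.7, -51.1, 132.7]
ee_rot: [-177.1, -0.0, 95.3]
force: [1.3, 0.1, -3.8]
gripper_width: 10.1
gripper_force: 20.0
```

step_arm([
  [1.8,0,0,0,1.4,-2.9,0],
  [1.9,0,0,0,1.4,-2.9,0],
  [1.8,0,0,0,1.4,-2.9,0],
  [1.8,0,0,0,1.4,-2.9,0],
  [1.9,0,0,0,1.4,-2.9,0],
  [1.8,0,0,0,1.4,-2.9,0],
  [1.8,0,0,0,1.4,-2.9,0],
  [1.9,0,0,0,1.4,-2.9,0],
])

```text
time_s: 28.65
ee_pos: [498.8, -49.8, 153.8]
ee_rot: [-162.3, -0.0, 95.3]
force: [-0.7, 0.3, -2.5]
gripper_width: 10.4
gripper_force: 20.0
```

step_arm([
  [1.8,0,0,0,1.4,-2.9,0],
  [1.9,0,0,0,1.4,-2.9,0],
  [1.8,0,0,0,1.4,-2.9,0],
  [1.8,0,0,0,1.4,-2.9,0],
  [1.9,0,0,0,1.4,-2.9,0],
  [1.8,0,0,0,1.4,-2.9,0],
  [1.8,0,0,0,1.4,-2.8,0],
  [0,0,0,0,0,0,0],
])

```text
time_s: 29.65
ee_pos: [515.7, -48.2, 168.8]
ee_rot: [-149.5, -0.0, 95.3]
force: [-2.0, -0.1, 0.4]
gripper_width: 10.6
gripper_force: 20.0
```

Run:
```python
from flapk import *
from workcell import state
q,P,Rt=now(); s=state(); print(s["time_s"],P.round(1),s["force"].round(1),s["gripper_width"],s["gripper_force"])
b=P-19*Rt.apply([0,0,1]); v=Rd.inv().apply(b-D)-[10,0,90]; print("bar rel hinge",v.round(1),"r",np.hypot(v[0],v[2]),"angle",np.degrees(np.arctan2(v[2],-v[0])-np.arctan2(38,98)),"tool turned",np.degrees((flap(0,12)[1].inv()*Rt).magnitude()))
```

```text
29.65 [515.7 -48.2 168.8] [-2.  -0.1  0.4] 10.55878226248828 19.999906718730927
bar rel hinge [-44.    0.7  95.2] r 104.85747796837055 angle 43.99734787575432 tool turned 42.48925710614356
```

step_arm([
  [0.5,0,0,0,0.4,-0.8,0],
  [0.5,0,0,0,0.4,-0.8,0],
  [0,0,0,0,0,0,0],
  [0,0,0,0,0,0,0],
  [0,0,0,0,0,0,0],
  [0,0,0,0,0,0,0],
  [0,0,0,0,0,0,0],
  [0,0,0,0,0,0,0],
])

```text
time_s: 30.65
ee_pos: [518.4, -47.9, 170.3]
ee_rot: [-148.8, -0.0, 95.3]
force: [-1.4, -0.3, -3.9]
gripper_width: 10.5
gripper_force: 20.0
```

Run:
```python
from flapk import *
from workcell import state,grab_frame,job_done
from h import proj
import cv2
q,P,Rt=now(); s=state(); b=P-19*Rt.apply([0,0,1]); v=Rd.inv().apply(b-D)-[10,0,90]
ang=np.degrees(np.arctan2(v[2],-v[0])-np.arctan2(38,98)); print(ang,np.hypot(v[0],v[2]),s["force"].round(1),s["gripper_width"],abs(s["qvel"]).max())
for n in("top","side"):
    im=grab_frame(n)["image"]; h=cv2.cvtColor(im,cv2.COLOR_BGR2HSV)
    m=cv2.inRange(h,(14,110,90),(26,235,255)); k,_,st,ce=cv2.connectedComponentsWithStats(m)
    print(n,[(ce[i].round().astype(int).tolist(),int(st[i,4])) for i in range(1,k) if 2<st[i,4]<200],"cup rim expected",proj(n,[[565.7,301.3,52]]).round(0).tolist())
    w=im.min(axis=2)>150; u,vv=proj(n,[[565.7,301.3,52]])[0].round().astype(int); y,x=np.nonzero(w[vv-22:vv+22,u-22:u+22]); print("white blob centre",(x+u-22).mean(),(y+vv-22).mean(),len(x))
if abs(ang-45)<3: print(job_done())
```

```text
45.78971031434433 104.94955953299015 [-1.4 -0.3 -3.9] 10.513420394317457 0.12940274622900097
top [([366, 62], 5), ([432, 63], 8), ([454, 63], 32), ([141, 64], 5), ([157, 64], 17), ([495, 64], 17), ([508, 64], 7), ([20, 68], 32), ([40, 67], 6), ([52, 67], 18), ([70, 66], 5), ([2, 69], 4), ([127, 139], 3), ([105, 143], 3), ([100, 160], 4), ([101, 168], 5), ([102, 177], 5), ([321, 270], 5), ([323, 277], 7), ([312, 290], 15)] cup rim expected [[145.0, 200.0]]
white blob centre 147.76666666666668 201.45925925925926 270
side [([503, 135], 86), ([259, 138], 72), ([268, 142], 15), ([255, 145], 3), ([255, 148], 3), ([100, 296], 6), ([67, 313], 18), ([124, 308], 6), ([127, 312], 4), ([122, 318], 4), ([60, 324], 3), ([117, 325], 3), ([112, 331], 5), ([108, 336], 4), ([88, 339], 4), ([102, 344], 4)] cup rim expected [[168.0, 298.0]]
white blob centre 171.34246575342465 298.4680365296804 438
the job is handed in; nothing more can be done
None
```

The job is handed in: by my checks all six spacers are in the dispenser, the empty cup stands upright and released on the bench, and the gripper holds the flap at about 46 degrees; no verdict was returned.

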